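Line up a test plate and a reference block in a locating angle

TASK

Using only your fingertips to push, slide the square steel test plate along the bench into the inner corner of the aluminium locating angle, so that it lies flush against both legs. Then push the round steel reference block up beside it, so that it touches both the long leg and the plate, with the plate still home in the corner. Do not grip or lift either piece, and leave the other things on the bench where they are.

Things in the scene. Friction and masses are not known exactly. Their poses are not given: they have to be found in the camera images.
- angle_stop: L-shaped aluminium locating angle, fixed to the bench. Origin: inner corner, at bench height. Long leg: 170 mm along its -y, stop face in the plane x = 0, 16 mm thick towards +x. Short leg: 73 mm along its -x, stop face in the plane y = 0, 16 mm thick towards +y. Legs 16 mm high, with screw heads 4 mm above. The pieces belong on the -x, -y side of the corner.
- test_plate: square steel test plate, 60 x 60 x 12 mm, loose, flat on the bench, about 0.33 kg. Origin: centre of the underside; x and y axes square to its edges, z up. Home, its centre is at x = -30 mm, y = -30 mm in the angle's frame.
- round_block: round steel reference block, a disc of diameter 60 mm, 16 mm high, loose, flat on the bench, about 0.4 kg. Origin: centre of the underside, z up. In place, its centre is at x = -30 mm, y = -90 mm in the angle's frame.
- bolt: bystander: a standing steel hexagon bolt, 24 x 28 mm, 60 mm tall; origin at the centre of its underside. Leave where it is.
- nut: bystander: a steel hexagon nut, 22 x 25 x 13 mm; origin at the centre of its underside. Leave where it is.
- ribbed_bar: bystander: a dark ribbed bar sample lying flat, 18 x 85 x 17 mm, long along its y axis; origin at the centre of its underside. Leave where it is.
- magnet: bystander: a red pot magnet with a black knob, diameter 32 mm, 27 mm tall; origin at the centre of its underside. Leave where it is.
- red_mount: bystander: a dark red resin disc, diameter 30 mm, 21 mm tall; origin at the centre of its underside. Leave where it is.
- marker: bystander: a white and red marker pen lying flat, 17 x 135 x 16 mm, long along its y axis; origin at the centre of its underside. Leave where it is.
- flat_sample: bystander: a light steel bar sample, 20 x 55 x 12 mm, long along its y axis; origin at the centre of its underside. Leave where it is.
Not all that is in view belongs to the job. What is shaped like the test_plate but brown or red is not meant.

How it is judged:
By the outcome, as a careful person would: the job done as asked, in the order asked, and still so for the second after the job is handed in, with the robot touching nothing.
It also fails if it takes over 64 s, if anything falls off the work surface, if the arm or the gripper's body presses on something with over 40 N, if the wrist force passes 120 N, or if a joint passes its speed limit or range.

ROBOT

A 6-joint arm with a two-finger parallel gripper is mounted at the origin on a cart in front of the work surface, level with it; the furniture and walls round the work are solid. World frame = base frame: x ahead of the robot, y to its left, z up, the work surface at z = 0. Lengths are in mm, angles in rad, forces in N, time in s.
With the tool pointing down it reaches from about 350 to 875 mm from the base axis. Payload 4.2 kg.
Tool frame: the origin (TCP) lies midway between the tips of the shut fingers; the grasp point (between the pads) lies 19 mm behind it; z points along the fingers, y is the direction in which the jaws open and shut (so a half turn about z gives the same grasp; the last joint's range is limited). The gripper opens to 85 mm and grips with 20 to 120 N. Pads are 22 mm wide; open, the fingers measure 114 mm over their backs; the gripper's body (76 mm by 85 mm) begins 54 mm behind the grasp point. The pads swing forward as they close: fully open they stand 13 mm farther back than shut.
Start: joints at [1.568, 0.385, 0.008, 0, -1.194, -0.259], TCP at [161.73, 603.691, 204.912] pointing down, gripper open.
Joint ranges: [-3.14, 3.14], [-1.21, 2.06], [-1.07, 1.41], [-3.16, 2.05], [-2.99, -0.16], [-3.1, 3.1]. Speed limits (rad/s): [2.79, 2.79, 3.14, 3.14, 3.14, 3.14].

INTERFACE

Orientations are given as a unit quaternion [x, y, z, w].
In Python, from bench import readout, optics, workorder, nets gives the robot as it stands. The module is installed in compiled form; this text tells all that it offers.
- The arm moves only by the tool move_arm, never from a script. Its argument "steps" is a list of rows, each a list of 7 numbers: the opening, from -1 (shut) to 1 (fully open), so that 0 is half open, then the shift along the world's x, y, z in mm, then the turn, a rotation vector about the world's x, y, z in rad. In form: [[gripper, tx, ty, tz, wx, wy, wz], ...]. A call has 1 to 5 rows; each row is the pose to reach, as a shift and turn from the pose commanded when the call began; what a row does not reach only later rows make up. A row lasts 1/12 s, in which the tool goes at most 41.7 mm and 7.16 degrees, less where a joint would pass 70% of its speed; a pose out of reach is approached as far as the arm can. A call with a gripper value outside its range is refused whole. The fingers move at their own pace and stop on an object; the grip force is fixed at half the most. Time passes only in rows, so rows that repeat a pose let the fingers close. It gives the time, the measured TCP pose, the force and the opening at its end, in the units of the state.
- readout.read_state(): the state, without advancing time (a new reading comes with each control period).
- optics.get_image(name): name is "side" or "top" or "wrist"; returns a dict with "frame" (384x512x3 uint8, blue, green, red), "fx", "fy", "cx", "cy" (pixels), "rvec" (rotation vector, rad) and "tvec" (3), from world to camera coordinates, as OpenCV has them. Camera axes: x right, y down, z forward; pixel columns grow to the right and rows downward; lengths in mm; the calibration is good to about 2 mm. A picture is of the moment at which its call begins. There is no depth.
- workorder.job_done(): hands the job in, once; it reports no verdict.
Trained networks look in a picture, given as the dict that the camera call returned (one of the last four; its "shot" number tells which), for a name from the list of things; names that differ only in an ending like _2 or _b are one class to them, and where a whole thing is asked for, a point or a joint stands for the part that bears it (a point fixed in the world has none). Each returns a list of dicts, best first, with "conf" (0 to 1); they miss things now and then, are a little off and sometimes report something else, mostly with a low value. They report only what shows in the picture. A call takes as long as a camera call. They do not tell look-alikes from the thing itself.
- nets.silhouettes(name, picture): "region" (384x512 bool, what is visible of it) and "extent" ([left, top, right, bottom] in pixels, round what is visible of it).
- nets.tip_of(name, picture): "uv" ([column, row] in pixels: a listed point, or the origin of a listed thing).
The state is a dict: "clock": time; "joints": joint angles; "joint_vel": joint speeds; "joint_efforts": joint torques, N m; "position": TCP position; "ee_rot": TCP orientation; "contact_force": force on the tool from outside, world axes, zero at the start; "wrist_torque": the same for the moment, N m; "gripper_width": finger opening in mm.
Only numpy, scipy, OpenCV 4.12 (cv2) and the standard library are available. Lean on these libraries where they do the work, as an engineer would, in place of code of your own. Each camera call takes 0.05 s, during which the arm holds its last target.

## Working session

There is one attempt and no reset: what is moved stays moved. The work goes in short steps, Python scripts to look and compute and a tool call to move; the robot and the scene stay as the last step left them, time stands still between calls to the robot, and variables do not carry over. Pictures are saved under pics/ and viewed, and the job is handed in when it is done.

Besides the shell and the picture viewer there is one more tool, called after "Call:" as a command line: name --pt "numbers of a row" for each row, then --argument value for the rest. move_arm: Moves the arm, as the interface text tells. Its arguments: {"type":"object","properties":{"steps":{"type":"array","items":{"type":"array","items":{"type":"number"}}}},"required":["steps"]}

```bash
mkdir -p pics
cat > h.py <<'E'
import numpy as np, cv2
from bench import readout, optics, workorder, nets
def ray(im,uv):
    K=np.array([[im['fx'],0,im['cx']],[0,im['fy'],im['cy']],[0,0,1.]])
    R=cv2.Rodrigues(np.array(im['rvec'],float))[0];t=np.array(im['tvec'],float).ravel()
    d=R.T@np.linalg.solve(K,np.array([uv[0],uv[1],1.]));c=-R.T@t
    return c,d
def at_z(im,uv,z=0):
    c,d=ray(im,uv);return c+d*(z-c[2])/d[2]
def proj(im,P):
    K=np.array([[im['fx'],0,im['cx']],[0,im['fy'],im['cy']],[0,0,1.]])
    return cv2.projectPoints(np.array(P,float).reshape(-1,3),np.array(im['rvec'],float),np.array(im['tvec'],float),K,None)[0].reshape(-1,2)
E
python3 - <<'E'
from h import *
s=readout.read_state();print(s)
for n in ['top','side','wrist']:
    im=optics.get_image(n);cv2.imwrite(f'pics/{n}0.png',im['frame'])
    print(n,at_z(im,(256,192)),ray(im,(256,192))[0])
    for o in ['angle_stop','test_plate','round_block','bolt','nut','ribbed_bar','magnet','red_mount','marker','flat_sample']:
        for r in nets.tip_of(o,im)[:3]: print(n,o,round(r['conf'],2),np.round(r['uv'],1),np.round(at_z(im,r['uv']),1)[:2])
E
```

```text
{'clock': 0.0, 'joints': array([ 1.56757925e+00,  3.85556349e-01,  6.64468738e-03, -5.12581092e-04,
       -1.19397204e+00, -2.58611044e-01]), 'joint_vel': array([-8.49113060e-05,  6.03404218e-04,  5.68219658e-04, -4.30702636e-04,
       -1.01730635e-05,  2.48333829e-04]), 'joint_efforts': array([ 3.05978128e-04, -3.92289805e+01,  1.88407445e+01,  4.18596983e+00,
       -4.52717984e-03, -2.51106144e-06]), 'position': array([161.58656259, 603.10186812, 203.82711728]), 'ee_rot': array([ 9.91430070e-01, -1.30634105e-01, -1.03356552e-04,  1.06552700e-03]), 'contact_force': array([ 0.99987151, -0.18044805, -0.26081432]), 'wrist_torque': array([0.00617837, 0.02016658, 0.01360712]), 'gripper_width': 85.4857771960567}
top [ 696.64319648 -260.8772154     0.        ] [ 534.03124472 -212.02013427 1532.44093644]
top angle_stop 0.74 [167.1 214.2] [611.8  38.4]
top test_plate 0.85 [201.8 237.2] [537.5 -81.8]
top test_plate 0.81 [153.5 140.6] [863.3  96. ]
top test_plate 0.77 [287.5 237.7] [ 544.  -372.1]
top round_block 0.73 [143.4 194.6] [676.  121.5]
top bolt 0.46 [163.1 172.7] [753.1  58.2]
top
[... 370 characters left out ...]
6.10036167 107.05857309 948.72324666]
side angle_stop 0.82 [182.2 271.9] [621.1  36.2]
side test_plate 0.73 [243.3 271.8] [526.7 -88. ]
side test_plate 0.59 [316.6 207.8] [ 554.  -364.4]
side round_block 0.92 [274.  235.1] [ 560.3 -215.4]
side bolt 0.44 [146.8 237.4] [762.2  60.9]
side nut 0.62 [171.8 218.4] [771.9 -22.4]
side ribbed_bar 0.6 [177.6 330.6] [503.4 120.7]
side magnet 0.67 [328.6 174.9] [ 616.8 -469.1]
side red_mount 0.55 [351.7 186.9] [ 544.5 -493.4]
side red_mount 0.5 [144.3 274.5] [673.6 116.4]
side marker 0.65 [387.7 187.6] [ 479.1 -575.2]
side flat_sample 0.75 [143.7 275.5] [672.1 118.9]
wrist [118.09235721 615.26164026   0.        ] [242.93329257 582.64512767 373.45573309]
```

Run:
```python
import cv2
a=cv2.imread('pics/top0.png');cv2.imwrite('pics/top0c.png',cv2.resize(a[110:290,100:370],(800,533),interpolation=cv2.INTER_CUBIC))
a=cv2.imread('pics/side0.png');cv2.imwrite('pics/side0c.png',cv2.resize(a[150:350,110:410],(800,533),interpolation=cv2.INTER_CUBIC))
```

```text
(no output)
```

View pics/top0.png

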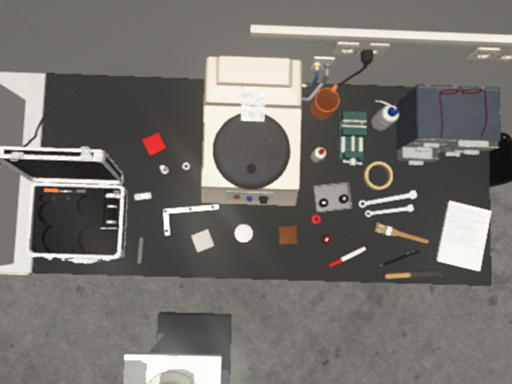

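```bash
sleep 1
```

```text
(no output)
```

View pics/side0c.png

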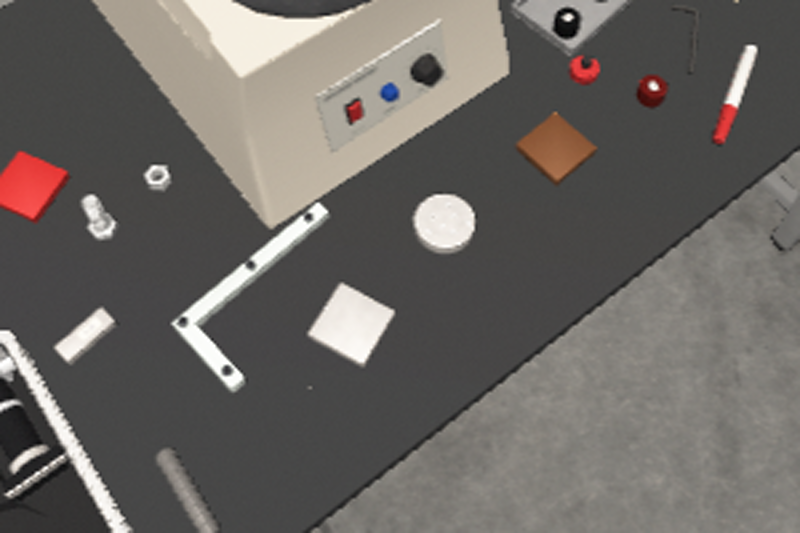

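View pics/top0c.png

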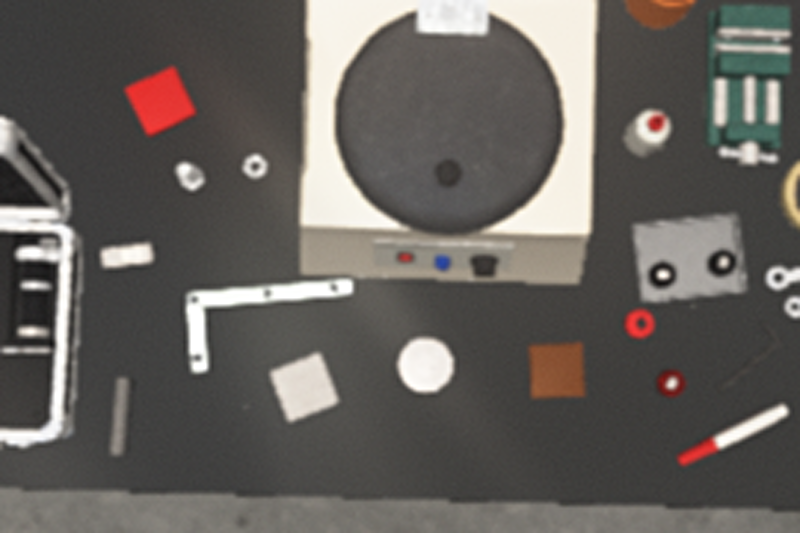

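The top view shows the angle's corner at about (167,214), the grey plate at (202,240) turned roughly 20°, and the round block at (243,233). The red and brown squares at (153,141) and (288,235) are decoys. I'm moving the wrist camera over the work for a finer look.

Call:
move_arm --pt "1 12 -28 0 0 0 -0.112" --pt "1 25 -56 0 0 0 -0.225" --pt "1 37 -83 0 0 0 -0.337" --pt "1 50 -111 0 0 0 -0.45" --pt "1 62 -139 0 0 0 -0.56"

```text
clock: 2.07
position: [224.2, 463.4, 204.9]
ee_rot: [0.916, -0.402, 0.0, -0.0]
contact_force: [-0.0, 0.1, -0.3]
gripper_width: 85.5
```

Call:
move_arm --pt "0.5 12 -28 0 0 0 -0.112" --pt "0.5 25 -56 0 0 0 -0.225" --pt "0.5 37 -83 0 0 0 -0.337" --pt "0.5 50 -111 0 0 0 -0.45" --pt "0.5 62 -139 0 0 0 -0.56"

```text
clock: 2.48
position: [286.2, 324.3, 205.2]
ee_rot: [0.769, -0.639, -0.0, -0.0]
contact_force: [1.3, 1.3, 0.2]
gripper_width: 63.8
```

Call:
move_arm --pt "0 12 -28 0 0 0 -0.112" --pt "0 25 -56 0 0 0 -0.225" --pt "0 37 -83 0 0 0 -0.337" --pt "0 50 -111 0 0 0 -0.45" --pt "0 62 -139 0 0 0 -0.56"

```text
clock: 2.9
position: [348.1, 185.4, 205.3]
ee_rot: [-0.563, 0.827, 0.0, 0.001]
contact_force: [0.4, 0.3, 0.3]
gripper_width: 42.6
```

Call:
move_arm --pt "-0.4 12 -28 0 0 0 -0.112" --pt "-0.4 25 -56 0 0 0 -0.225" --pt "-0.4 37 -83 0 0 0 -0.337" --pt "-0.4 50 -111 0 0 0 -0.45" --pt "-0.4 62 -139 0 0 0 -0.56"

```text
clock: 3.32
position: [410.2, 46.3, 205.3]
ee_rot: [-0.312, 0.95, 0.0, 0.001]
contact_force: [0.5, 0.8, -0.4]
gripper_width: 25.4
```

Call:
move_arm --pt "-0.4 12 -28 0 0 0 -0.112" --pt "-0.4 25 -56 0 0 0 -0.225" --pt "-0.4 37 -83 0 0 0 -0.337" --pt "-0.4 50 -111 0 0 0 -0.45" --pt "-0.4 62 -139 0 0 0 -0.56"

```text
clock: 3.73
position: [472.3, -92.9, 205.2]
ee_rot: [-0.037, 0.999, -0.0, 0.0]
contact_force: [-0.0, 1.1, 0.7]
gripper_width: 25.5
```

Run:
```python
from h import *
im=optics.get_image('wrist');cv2.imwrite('pics/w1.png',im['frame'])
print(readout.read_state()['joints'],ray(im,(0,0))[0],im['fx'])
for o in ['angle_stop','test_plate','round_block']:
    for r in nets.tip_of(o,im)[:3]: print(o,round(r['conf'],2),np.round(r['uv'],1),np.round(at_z(im,r['uv']),1)[:2])
    for r in nets.silhouettes(o,im)[:2]: 
        print(o,r['conf'],r['extent']); 
        c,_=cv2.findContours(r['region'].astype('uint8'),0,2);c=max(c,key=cv2.contourArea)
        print([tuple(np.round(at_z(im,p[0],16 if o!='test_plate' else 12)[:2],1)) for p in cv2.approxPolyDP(c,4,True)])
```

```text
[ 0.13814364  0.14196    -0.32813362  0.00223094 -1.09991242 -1.64257383] [387.8768133  -98.37011141 373.6538102 ] 328.41635512594956
angle_stop 0.84 [342.6 269.2] [614.3  33.4]
angle_stop 0.89 [229.3, 221.5, 364.7, 291.6]
[(np.float64(539.3), np.float64(35.7)), (np.float64(544.1), np.float64(23.2)), (np.float64(605.7), np.float64(29.6)), (np.float64(613.5), np.float64(1.7)), (np.float64(632.4), np.float64(8.2)), (np.float64(627.6), np.float64(52.6))]
test_plate 0.66 [259.2 203.2] [530.1 -82.7]
test_plate 0.56 [ 24.3 207.3] [ 556.3 -368.6]
test_plate 0.65 [0.0, 185.2, 51.1, 233.4]
[(np.float64(523.6), np.float64(-383.4)), (np.float64(587.1), np.float64(-394.7)), (np.float64(577.2), np.float64(-332.1)), (np.float64(521.5), np.float64(-337.6))]
test_plate 0.56 [228.8, 175.0, 292.2, 234.6]
[(np.float64(487.4), np.float64(-68.1)), (np.float64(510.5), np.float64(-120.7)), (np.float64(565.5), np.float64(-98.7)), (np.float64(543.0), np.float64(-44.8))]
round_block 0.73 [149.6 215.7] [ 556.3 -216.3]
round_block 0.59 [392.3, 301.4, 426.7, 320.6]
[(np.float64(673.9), np.float64(148.2)), (np.float64(647.5), np.float64(137.8)), (np.float64(653.4), np.float64(99.4)), (np.float64(676.9), np.float64(130.0))]
round_block 0.57 [116.6, 197.6, 168.6, 244.6]
[(np.float64(525.5), np.float64(-226.1)), (np.float64(544.4), np.float64(-245.7)), (np.float64(570.2), np.float64(-244.8)), (np.float64(584.9), np.float64(-225.2)), (np.float64(578.9), np.float64(-198.4)), (np.float64(551.6), np.float64(-186.1)), (np.float64(535.3), np.float64(-190.6)), (np.float64(523.8), np.float64(-203.1))]
```

View pics/w1.png

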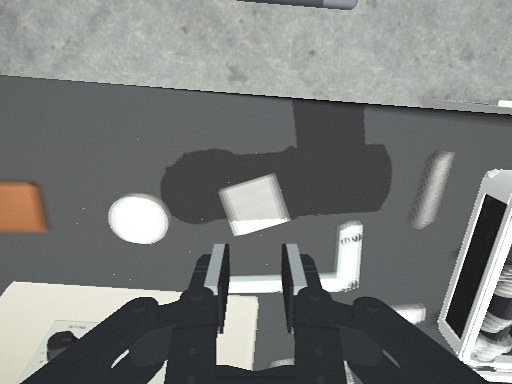

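```bash
cat > fit.py <<'E'
from h import *
from scipy.optimize import minimize
def boxes(o):
    if o=='angle_stop': return [((0,16),(-170,16),16),((-73,16),(0,16),16)]
    if o=='test_plate': return [((-30,30),(-30,30),12)]
def parts(o,p):
    c,s=np.cos(p[2]),np.sin(p[2]);out=[]
    if o=='round_block':
        a=np.linspace(0,2*np.pi,48)
        return [np.array([(p[0]+30*np.cos(t),p[1]+30*np.sin(t),z) for t in a for z in(0,16)])]
    for X,Y,h in boxes(o):
        out.append(np.array([(p[0]+c*x-s*y,p[1]+s*x+c*y,z) for x in X for y in Y for z in(0,h)]))
    return out
S=4
def mask(im,o,p):
    m=np.zeros((384*S,512*S),np.uint8)
    for P in parts(o,p):
        q=proj(im,P);h=cv2.convexHull(((q+.5)*S*16).astype(np.int32))
        cv2.fillConvexPoly(m,h,255,shift=4)
    return cv2.resize(m,(512,384),interpolation=cv2.INTER_AREA)/255.
def fit(o,obs,p0):
    n=2 if o=='round_block' else 3
    def cost(p):
        p=list(p)+[0]*(3-len(p)); 
        return sum(1-np.minimum(mask(im,o,p),r).sum()/np.maximum(mask(im,o,p),r).sum() for im,r in obs)
    sim=np.array([p0[:n]]+[[p0[j]+((8,8,.15)[j] if i==j else 0) for j in range(n)] for i in range(n)])
    r=minimize(cost,p0[:n],method='Nelder-Mead',options=dict(initial_simplex=sim,xatol=.05,fatol=1e-4))
    return r.x,r.fun
def sil(o,im,p0):
    best=None
    q=proj(im,[(p0[0],p0[1],8)])[0]
    if o=='angle_stop': q=None
    for r in nets.silhouettes(o,im):
        l,t,R,b=r['extent']
        if q is None or (l-4<q[0]<R+4 and t-4<q[1]<b+4): return r
E
python3 - <<'E'
from fit import *
G={'angle_stop':(612,38,.07),'test_plate':(529,-83,.4),'round_block':(557,-216,0)}
ims={n:optics.get_image(n) for n in ('top','side','wrist')}
for n in('top','side'): cv2.imwrite(f'pics/{n}1.png',ims[n]['frame'])
for o in G:
    for n in ims:
        if n=='wrist' and o=='angle_stop': continue
        r=sil(o,ims[n],G[o])
        if r is None: print(o,n,None);continue
        print(o,n,round(r['conf'],2),np.round(r['extent']),*fit(o,[(ims[n],r['region'].astype(float))],G[o]))
E
```

```text
angle_stop top 0.82 [163. 207. 217. 237.] [6.14649841e+02 3.60701028e+01 1.16444174e-01] 0.1279187817258881
angle_stop side None
test_plate top 0.76 [191. 230. 211. 251.] [ 5.25452118e+02 -8.48922975e+01  4.12893361e-01] 0.1036257963823567
test_plate side None
test_plate wrist 0.87 [224. 174. 287. 236.] [ 5.28426693e+02 -8.32058759e+01  3.97377848e-01] 0.026192545638868747
round_block top 0.63 [235. 228. 252. 244.] [ 554.90013027 -218.80757332] 0.07591559544021342
round_block side 0.58 [268. 227. 285. 244.] [ 555.93647683 -225.38018727] 0.5352493359769557
round_block wrist 0.75 [116. 196. 166. 241.] [ 557.11995826 -220.7084915 ] 0.06744337731721528
```

Call:
move_arm --pt "-0.4 35 10 0 0 0 0.06" --pt "-0.4 60 20 0 0 0 0.12" --pt "-0.4 70 20 0 0 0 0.16" --pt "-0.4 70 20 0 0 0 0.16"

```text
clock: 4.97
position: [543.8, -70.9, 204.2]
ee_rot: [-0.12, 0.993, -0.0, -0.0]
contact_force: [0.0, 0.9, -0.6]
gripper_width: 25.8
```

Run:
```python
from fit import *
G={'angle_stop':(614,36,.09),'test_plate':(528,-83,.4),'round_block':(557,-220,0)}
im=optics.get_image('wrist');cv2.imwrite('pics/w2.png',im['frame'])
for o in G:
        r=sil(o,im,G[o])
        if r is None: print(o,None);continue
        print(o,round(r['conf'],2),np.round(r['extent']),*fit(o,[(im,r['region'].astype(float))],G[o]))
ov=im['frame'].copy()
for o in G:
    ov[...,1]=np.maximum(ov[...,1],(cv2.Canny((mask(im,o,G[o])*255).astype('uint8'),50,150)))
cv2.imwrite('pics/w2o.png',ov)
```

```text
angle_stop 0.73 [183. 177. 351. 248.] [6.16607988e+02 3.50426432e+01 1.17065779e-01] 0.0798866078272853
test_plate 0.81 [216. 111. 277. 173.] [ 5.28420843e+02 -8.31389935e+01  4.14292610e-01] 0.03786146202833618
round_block 0.92 [ 92. 114. 150. 167.] [ 557.24249094 -219.29000865] 0.032501878508390813
```

View pics/w2o.png

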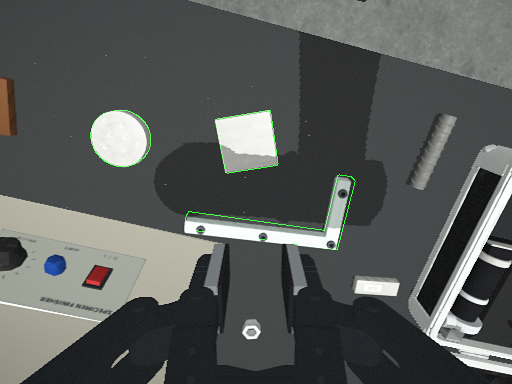

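Call:
move_arm --pt "-0.4 -38 -10 0 0 0 -0.06" --pt "-0.4 -76 -19 0 0 0 -0.124" --pt "-0.4 -76 -19 -35 0 0 -0.124" --pt "-0.4 -76 -19 -70 0 0 -0.124" --pt "-0.4 -76 -19 -105 0 0 -0.124"

```text
clock: 5.58
position: [465.2, -90.6, 100.8]
ee_rot: [-0.057, 0.998, 0.0, 0.003]
contact_force: [0.9, -0.8, -0.2]
gripper_width: 25.6
```

Call:
move_arm --pt "-0.4 0 0 -35 0 0 0" --pt "-0.4 0 0 -65 0 0 0" --pt "-0.4 0 0 -80 0 0 0" --pt "-0.4 0 0 -89 0 0 0" --pt "-0.4 0 0 -91 0 0 0"

```text
clock: 6.0
position: [464.5, -90.6, 7.9]
ee_rot: [-0.058, 0.998, -0.0, -0.001]
contact_force: [1.0, 0.2, 0.1]
gripper_width: 25.0
```

Run:
```python
from h import *
s=readout.read_state();print(s['position'],s['contact_force'],s['ee_rot'])
for n in('wrist','side'):
    im=optics.get_image(n);cv2.imwrite(f'pics/{n}3.png',im['frame'])
    if n=='side': cv2.imwrite(f'pics/{n}3.png',cv2.resize(im['frame'][200:320,160:340],(800,533),interpolation=cv2.INTER_CUBIC))
```

```text
[464.47541973 -90.59254219   7.93843813] [1.00793677 0.16652161 0.06120776] [-5.75938276e-02  9.98339249e-01 -1.10040929e-04 -1.29750928e-03]
```

View pics/wrist3.png

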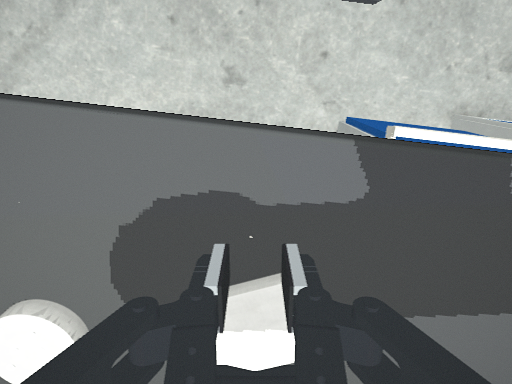

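View pics/side3.png

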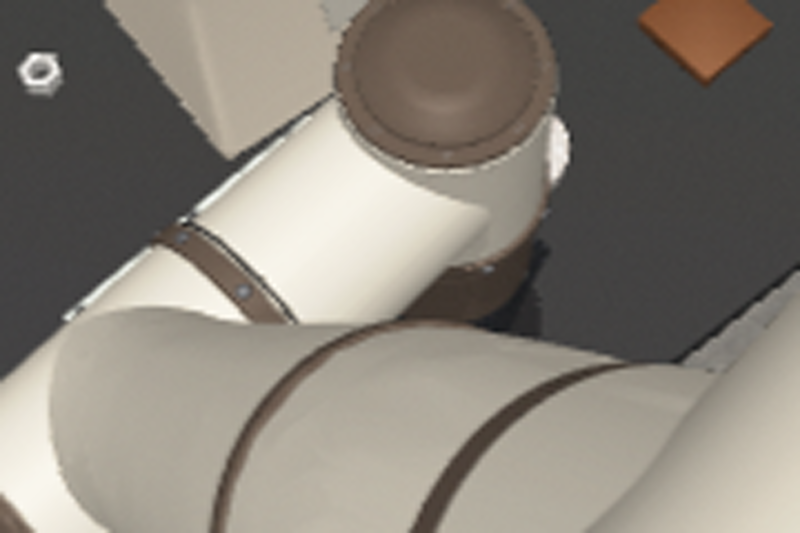

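Call:
move_arm --pt "-0.4 5 0.6 -3 0 0 0" --pt "-0.4 15 1.8 -3 0 0 0" --pt "-0.4 24 2.8 -3 0 0 0" --pt "-0.4 32 3.8 -3 0 0 0" --pt "-0.4 40 4.7 -3 0 0 0"

```text
clock: 6.52
position: [507.5, -85.4, 6.4]
ee_rot: [-0.058, 0.998, 0.0, 0.001]
contact_force: [-0.6, -0.1, -0.3]
gripper_width: 25.6
```

Call:
move_arm --pt "-0.4 8 0.9 0 0 0 0" --pt "-0.4 16 1.9 0 0 0 0" --pt "-0.4 24 2.8 0 0 0 0" --pt "-0.4 32 3.8 0 0 0 0" --pt "-0.4 38 4.5 0 0 0 0"

```text
clock: 6.93
position: [544.8, -81.0, 5.9]
ee_rot: [-0.058, 0.998, -0.0, 0.0]
contact_force: [-0.1, -0.0, 0.0]
gripper_width: 25.6
```

Run:
```python
from h import *
s=readout.read_state();print(s['position'],s['contact_force'],s['ee_rot'])
im=optics.get_image('wrist');cv2.imwrite(f'pics/wrist4.png',im['frame'])
```

```text
[544.84537498 -80.97570056   5.86168566] [-0.08723201 -0.00938614  0.00245626] [-5.79494424e-02  9.98319504e-01 -3.95951348e-05  1.66893645e-04]
```

View pics/wrist4.png

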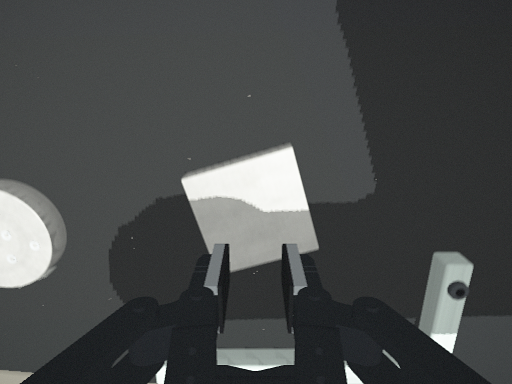

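Zero force and the plate is still at the tool: the half-open tips ride higher than the TCP and passed over the plate. I'm backing off and probing down to the bench to find the true tip height.

Call:
move_arm --pt "-0.4 -20 -2.4 4 0 0 0" --pt "-0.4 -40 -4.7 4 0 0 0" --pt "-0.4 -60 -7 4 0 0 0" --pt "-0.4 -82 -9.6 4 0 0 0" --pt "-0.4 -82 -9.6 -2 0 0 0"

```text
clock: 7.4
position: [457.1, -91.2, 4.2]
ee_rot: [-0.057, 0.998, 0.0, -0.002]
contact_force: [0.5, 0.0, 0.0]
gripper_width: 25.6
```

Call:
move_arm --pt "-0.4 0 0 -0.5 0 0 0" --pt "-0.4 0 0 -1 0 0 0" --pt "-0.4 0 0 -1.5 0 0 0" --pt "-0.4 0 0 -2 0 0 0"

```text
clock: 7.73
position: [462.9, -90.5, 1.9]
ee_rot: [-0.058, 0.998, -0.0, 0.0]
contact_force: [0.8, 0.3, 0.2]
gripper_width: 25.3
```

Run:
```python
from fit import *
im=optics.get_image('wrist');cv2.imwrite(f'pics/wrist5.png',im['frame'])
im=optics.get_image('top');o='test_plate'
r=sil(o,im,(528,-83,.4));
if r: print(fit(o,[(im,r['region'].astype(float))],(528,-83,.4)))
```

```text
(array([ 5.27579766e+02, -8.25470303e+01,  3.80636044e-01]), np.float64(0.15536524872478819))
```

View pics/wrist5.png

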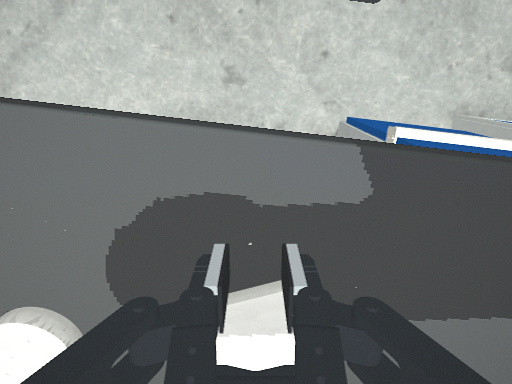

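Run:
```python
from h import *
from scipy.spatial.transform import Rotation as Ro
im=optics.get_image('wrist');s=readout.read_state()
R=Ro.from_quat(s['ee_rot']).as_matrix();p=s['position']
for y in (-12.7,12.7,27):
  for x in (11,-11):
    for z in (0,-6,-10,-13,-19,-40): print(x,y,z,np.round(proj(im,[p+R@np.array([x,y,z])])[0],0))
```

```text
11 -12.7 0 [231. 218.]
11 -12.7 -6 [230. 223.]
11 -12.7 -10 [230. 226.]
11 -12.7 -13 [229. 228.]
11 -12.7 -19 [228. 233.]
11 -12.7 -40 [225. 254.]
-11 -12.7 0 [232. 253.]
-11 -12.7 -6 [231. 259.]
-11 -12.7 -10 [231. 262.]
-11 -12.7 -13 [230. 265.]
-11 -12.7 -19 [229. 271.]
-11 -12.7 -40 [226. 296.]
11 12.7 0 [276. 218.]
11 12.7 -6 [277. 223.]
11 12.7 -10 [278. 226.]
11 12.7 -13 [278. 228.]
11 12.7 -19 [279. 233.]
11 12.7 -40 [282. 254.]
-11 12.7 0 [276. 253.]
-11 12.7 -6 [276. 259.]
-11 12.7 -10 [277. 262.]
-11 12.7 -13 [277. 265.]
-11 12.7 -19 [278. 271.]
-11 12.7 -40 [281. 296.]
11 27 0 [302. 218.]
11 27 -6 [304. 223.]
11 27 -10 [305. 226.]
11 27 -13 [305. 228.]
11 27 -19 [307. 233.]
11 27 -40 [314. 254.]
-11 27 0 [300. 253.]
-11 27 -6 [302. 258.]
-11 27 -10 [303. 262.]
-11 27 -13 [303. 265.]
-11 27 -19 [305. 271.]
-11 27 -40 [312. 296.]
```

Run:
```python
import cv2
a=cv2.imread('pics/wrist5.png');cv2.imwrite('pics/w5c.png',cv2.resize(a[210:384,140:390],(800,557),interpolation=cv2.INTER_CUBIC))
```

```text
(no output)
```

View pics/w5c.png

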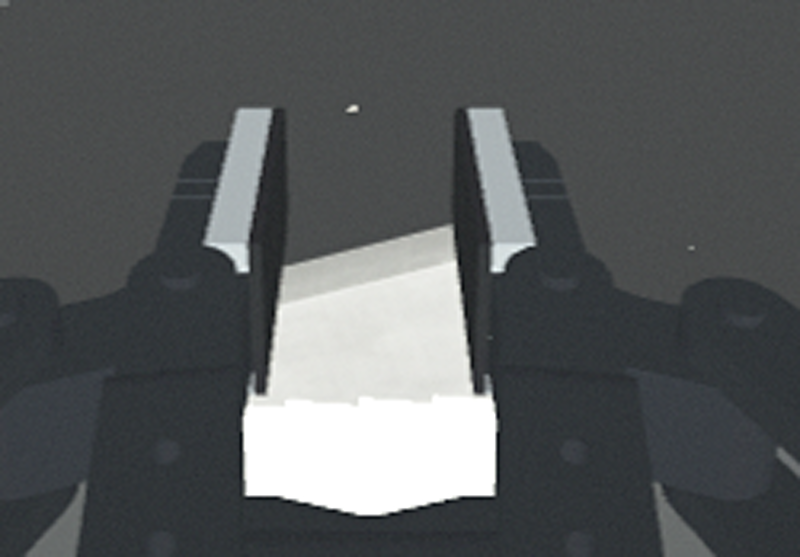

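Call:
move_arm --pt "-0.4 0 0 -1 0 0 0" --pt "-0.4 0 0 -2 0 0 0" --pt "-0.4 0 0 -3 0 0 0" --pt "-0.4 0 0 -3 0 0 0"

```text
clock: 8.27
position: [461.5, -90.7, -1.3]
ee_rot: [-0.058, 0.998, -0.0, -0.0]
contact_force: [-1.0, 0.3, -0.6]
gripper_width: 25.4
```

Call:
move_arm --pt "-0.4 0 0 -1 0 0 0" --pt "-0.4 0 0 -2 0 0 0" --pt "-0.4 0 0 -3 0 0 0" --pt "-0.4 0 0 -3 0 0 0"

```text
clock: 8.6
position: [461.5, -90.7, -4.3]
ee_rot: [-0.058, 0.998, -0.0, -0.0]
contact_force: [-0.4, -0.3, -0.4]
gripper_width: 25.5
```

Call:
move_arm --pt "-0.4 0 0 -1 0 0 0" --pt "-0.4 0 0 -2 0 0 0" --pt "-0.4 0 0 -2 0 0 0"

```text
clock: 8.85
position: [461.6, -90.7, -6.3]
ee_rot: [-0.058, 0.998, 0.0, -0.0]
contact_force: [-1.0, -0.5, -0.1]
gripper_width: 25.6
```

Call:
move_arm --pt "-0.4 0 0 -1 0 0 0" --pt "-0.4 0 0 -2 0 0 0" --pt "-0.4 0 0 -2 0 0 0"

```text
clock: 9.1
position: [461.6, -90.7, -8.3]
ee_rot: [-0.058, 0.998, 0.0, -0.0]
contact_force: [0.6, -0.3, -0.8]
gripper_width: 25.6
```

Run:
```python
from h import *
s=readout.read_state();print(s['position'],s['contact_force'],s['joint_efforts'],s['wrist_torque'])
im=optics.get_image('wrist');cv2.imwrite('pics/w6c.png',cv2.resize(im['frame'][160:384,140:390],(670,600),interpolation=cv2.INTER_CUBIC))
im=optics.get_image('side');cv2.imwrite('pics/s6.png',im['frame'])
```

```text
[461.58353147 -90.72340596  -8.29651124] [ 0.58151096 -0.31701445 -0.81269214] [ 1.78292650e-02 -3.21393299e+01  1.04346478e+01  2.32112311e+00
  2.08400219e-02  3.69820816e-05] [-0.00902905 -0.02477846 -0.01011117]
```

View pics/w6c.png

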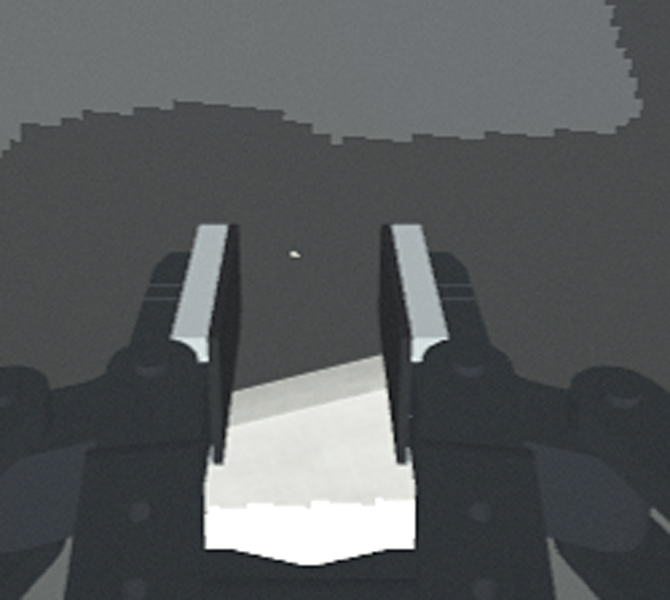

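Call:
move_arm --pt "-1 0 0 20 0 0 0" --pt "-1 0 0 20 0 0 0" --pt "-1 0 0 20 0 0 0" --pt "-1 0 0 20 0 0 0" --pt "-1 0 0 20 0 0 0"

```text
clock: 9.62
position: [461.2, -90.7, 11.4]
ee_rot: [-0.058, 0.998, 0.0, -0.001]
contact_force: [-0.4, -0.1, -0.5]
gripper_width: 0.2
```

Run:
```python
from h import *
from scipy.spatial.transform import Rotation as Ro
im=optics.get_image('wrist');s=readout.read_state()
R=Ro.from_quat(s['ee_rot']).as_matrix();p=s['position']
f=im['frame'].copy()
for z,c in ((0,(0,0,255)),(-10,(0,255,0)),(-20,(255,0,0)),(-30,(0,255,255))):
  q=proj(im,[p+R@np.array([x,0,z]) for x in(11,0,-11)]);print(z,np.round(q).tolist())
  for u in q: cv2.circle(f,tuple(int(round(t)) for t in u),1,c,-1)
cv2.imwrite('pics/w7c.png',cv2.resize(f[160:384,140:390],(670,600),interpolation=cv2.INTER_CUBIC))
print(p,s['gripper_width'])
```

```text
0 [[254.0, 218.0], [254.0, 236.0], [254.0, 253.0]]
-10 [[254.0, 226.0], [254.0, 245.0], [254.0, 262.0]]
-20 [[253.0, 234.0], [254.0, 254.0], [254.0, 272.0]]
-30 [[253.0, 244.0], [253.0, 264.0], [253.0, 284.0]]
[461.22643222 -90.7540919   11.38819822] 0.010815864801160582
```

View pics/w7c.png

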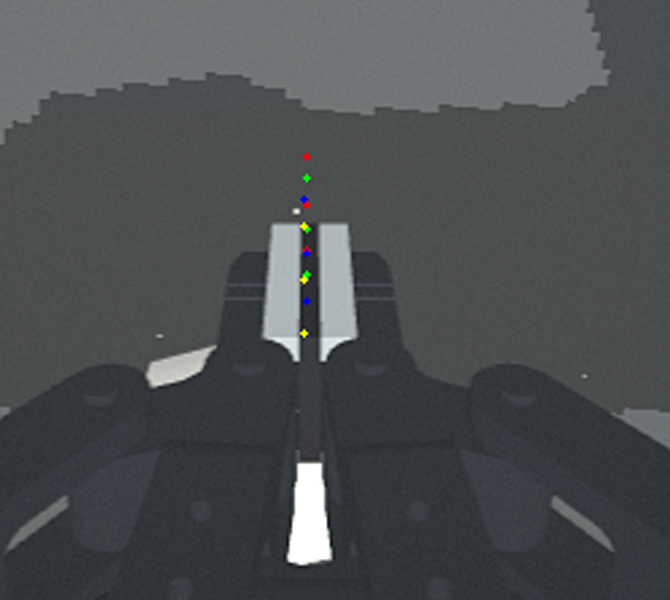

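Call:
move_arm --pt "-0.4 0 0 -10 0 0 0" --pt "-0.4 0 0 -20 0 0 0" --pt "-0.4 0 0 -23 0 0 0" --pt "-0.4 0 0 -25 0 0 0" --pt "-0.4 0 0 -25 0 0 0"

```text
clock: 10.08
position: [461.4, -90.8, -13.6]
ee_rot: [-0.058, 0.998, -0.0, -0.001]
contact_force: [0.5, -0.2, 1.0]
gripper_width: 25.4
```

Call:
move_arm --pt "-0.4 0 0 -1 0 0 0" --pt "-0.4 0 0 -2 0 0 0" --pt "-0.4 0 0 -2 0 0 0"

```text
clock: 10.33
position: [461.9, -90.7, -14.9]
ee_rot: [-0.058, 0.998, 0.0, 0.0]
contact_force: [0.6, -0.1, 0.1]
gripper_width: 25.5
```

Call:
move_arm --pt "-0.4 0 0 -1 0 0 0" --pt "-0.4 0 0 -2 0 0 0" --pt "-0.4 0 0 -2 0 0 0"

```text
clock: 10.58
position: [461.7, -90.7, -17.1]
ee_rot: [-0.058, 0.998, 0.0, -0.0]
contact_force: [-1.0, 0.6, 0.1]
gripper_width: 25.8
```

Run:
```python
from h import *
im=optics.get_image('wrist');s=readout.read_state()
cv2.imwrite('pics/w8c.png',cv2.resize(im['frame'][160:384,140:390],(670,600),interpolation=cv2.INTER_CUBIC))
im=optics.get_image('top')
cv2.imwrite('pics/t8c.png',cv2.resize(im['frame'][190:290,140:280],(800,571),interpolation=cv2.INTER_CUBIC))
```

```text
(no output)
```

View pics/w8c.png

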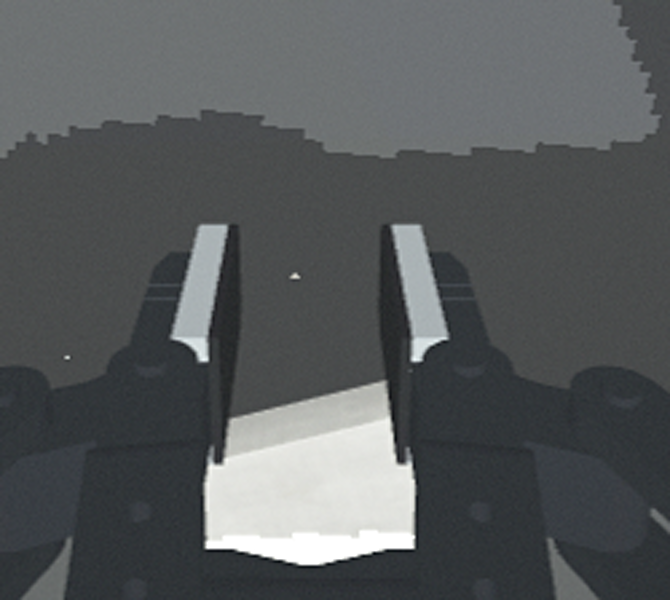

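View pics/t8c.png

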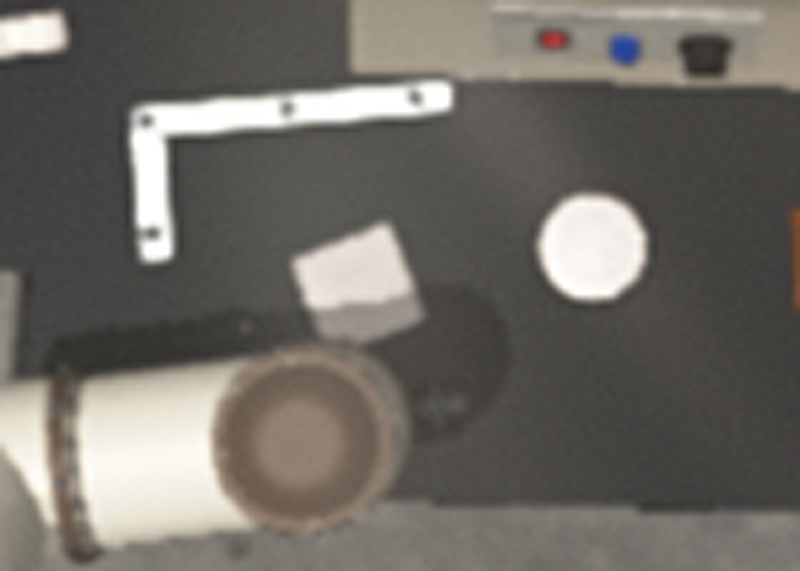

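Call:
move_arm --pt "-0.4 0 0 -1 0 0 0" --pt "-0.4 0 0 -2 0 0 0" --pt "-0.4 0 0 -3 0 0 0" --pt "-0.4 0 0 -3 0 0 0"

```text
clock: 11.02
position: [461.6, -90.7, -20.3]
ee_rot: [-0.058, 0.998, -0.0, -0.0]
contact_force: [0.3, 0.0, -0.9]
gripper_width: 25.9
```

Call:
move_arm --pt "-0.4 0 0 -1 0 0 0" --pt "-0.4 0 0 -2 0 0 0" --pt "-0.4 0 0 -2 0 0 0"

```text
clock: 11.27
position: [461.6, -90.7, -22.3]
ee_rot: [-0.058, 0.998, -0.0, -0.0]
contact_force: [-1.3, -0.1, 0.6]
gripper_width: 25.3
```

Call:
move_arm --pt "-0.4 0 0 -1 0 0 0" --pt "-0.4 0 0 -2 0 0 0" --pt "-0.4 0 0 -2 0 0 0"

```text
clock: 11.52
position: [461.6, -90.7, -24.3]
ee_rot: [-0.058, 0.998, -0.0, -0.0]
contact_force: [-0.1, 0.3, -0.8]
gripper_width: 26.0
```

Call:
move_arm --pt "-0.4 0 0 -1 0 0 0" --pt "-0.4 0 0 -2 0 0 0" --pt "-0.4 0 0 -2 0 0 0"

```text
clock: 11.77
position: [461.6, -90.7, -26.3]
ee_rot: [-0.058, 0.998, -0.0, -0.0]
contact_force: [-0.2, 1.3, -0.2]
gripper_width: 25.5
```

Call:
move_arm --pt "-0.4 0 0 -1 0 0 0" --pt "-0.4 0 0 -1.5 0 0 0" --pt "-0.4 0 0 -1.5 0 0 0"

```text
clock: 12.02
position: [461.8, -90.7, -26.5]
ee_rot: [-0.058, 0.998, -0.0, 0.0]
contact_force: [-3.3, 0.5, 10.8]
gripper_width: 25.6
```

Run:
```python
from h import *
im=optics.get_image('wrist');s=readout.read_state();print(s['position'],s['contact_force'])
cv2.imwrite('pics/w9c.png',cv2.resize(im['frame'][160:384,140:390],(670,600),interpolation=cv2.INTER_CUBIC))
```

```text
[461.72237924 -90.72202577 -26.50175954] [-3.12812495  1.32080234 10.36959911]
```

View pics/w9c.png

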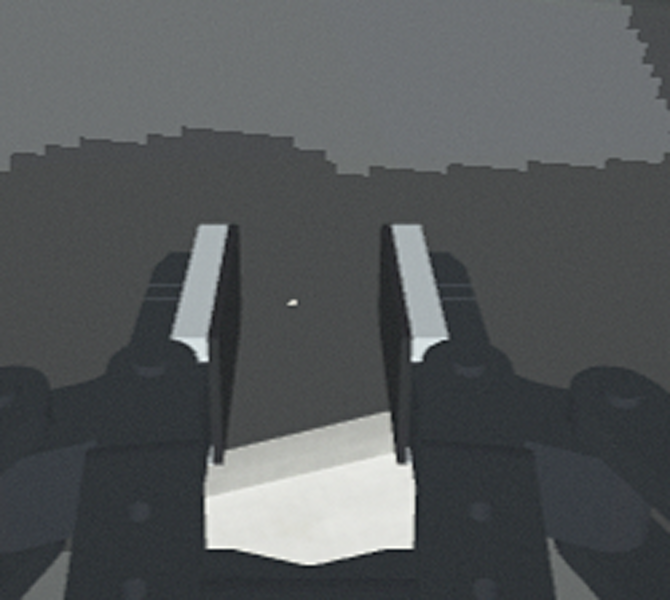

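The fingertips touch the bench at TCP z = -26.5, so they sit about 26 mm above the reported TCP. I'll work about 5 mm above that contact and push again.

Call:
move_arm --pt "-0.4 0 0 5.5 0 0 0" --pt "-0.4 10 1.2 5.5 0 0 0" --pt "-0.4 20 2.4 5.5 0 0 0" --pt "-0.4 27 3.2 5.5 0 0 0" --pt "-0.4 34 4 5.5 0 0 0"

```text
clock: 12.48
position: [495.5, -86.6, -22.6]
ee_rot: [-0.058, 0.998, 0.0, -0.001]
contact_force: [-2.6, 0.8, 1.3]
gripper_width: 25.7
```

Call:
move_arm --pt "-0.4 7 0.8 0 0 0 0" --pt "-0.4 14 1.6 0 0 0 0" --pt "-0.4 21 2.5 0 0 0 0" --pt "-0.4 28 3.3 0 0 0 0" --pt "-0.4 34 4 0 0 0 0"

```text
clock: 12.9
position: [530.6, -82.7, -22.4]
ee_rot: [-0.058, 0.998, -0.0, 0.0]
contact_force: [-1.7, 0.5, -1.0]
gripper_width: 25.8
```

```bash
cat > look.py <<'E'
import sys
from fit import *
tag=sys.argv[1];s=readout.read_state();print(s['position'],s['contact_force'],s['clock'])
A=np.array((616.6,35.));th=.117
def rel(p): d=np.array(p[:2])-A;c,si=np.cos(th),np.sin(th);return np.round([c*d[0]+si*d[1],-si*d[0]+c*d[1]],1)
print('tcp rel',rel(s['position']))
im=optics.get_image('wrist');cv2.imwrite(f'pics/w{tag}.png',im['frame'])
t=optics.get_image('top');cv2.imwrite(f'pics/t{tag}.png',cv2.resize(t['frame'][190:290,140:280],(800,571),interpolation=cv2.INTER_CUBIC))
E
python3 look.py 10
```

```text
[530.60545804 -82.65919669 -22.35310419] [-1.65324267  0.50134885 -0.96289354] 12.9
tcp rel [ -99.1 -106.8]
```

View pics/w10.png

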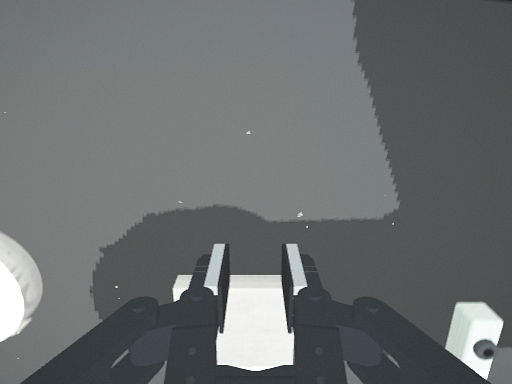

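View pics/t10.png

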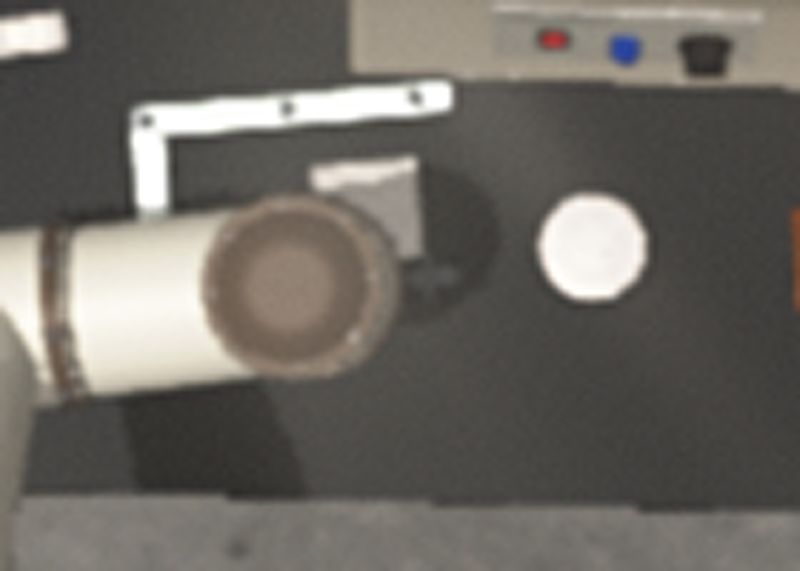

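Call:
move_arm --pt "-0.4 7 0.8 0 0 0 0" --pt "-0.4 13 1.5 0 0 0 0" --pt "-0.4 18 2.1 0 0 0 0" --pt "-0.4 22 2.6 0 0 0 0" --pt "-0.4 25 2.9 0 0 0 0"

```text
clock: 13.42
position: [555.1, -79.8, -22.1]
ee_rot: [-0.058, 0.998, -0.0, -0.0]
contact_force: [-3.0, 0.2, 1.3]
gripper_width: 25.8
```

Call:
move_arm --pt "-0.4 1 0.1 0 0 0 0" --pt "-0.4 2 0.2 0 0 0 0" --pt "-0.4 3 0.4 0 0 0 0" --pt "-0.4 3 0.4 0 0 0 0"

```text
clock: 13.75
position: [557.9, -79.4, -22.1]
ee_rot: [-0.058, 0.998, 0.0, 0.0]
contact_force: [-1.5, 0.1, 0.5]
gripper_width: 25.7
```

Call:
move_arm --pt "-0.4 1 0.1 0 0 0 0" --pt "-0.4 2 0.2 0 0 0 0" --pt "-0.4 2 0.2 0 0 0 0"

```text
clock: 14.0
position: [559.1, -79.3, -22.1]
ee_rot: [-0.058, 0.998, -0.0, -0.001]
contact_force: [-4.6, -0.8, 2.0]
gripper_width: 25.5
```

Call:
move_arm --pt "-0.4 1 0.1 0 0 0 0" --pt "-0.4 2 0.2 0 0 0 0" --pt "-0.4 2 0.2 0 0 0 0"

```text
clock: 14.25
position: [559.0, -79.4, -22.3]
ee_rot: [-0.058, 0.998, -0.0, -0.003]
contact_force: [-8.5, -0.4, 5.8]
gripper_width: 25.6
```

```bash
python3 look.py 11
```

```text
[559.02178546 -79.37987576 -22.25492607] [-8.54590099 -0.4186261   5.75077301] 14.25
tcp rel [ -70.5 -106.9]
```

View pics/t11.png

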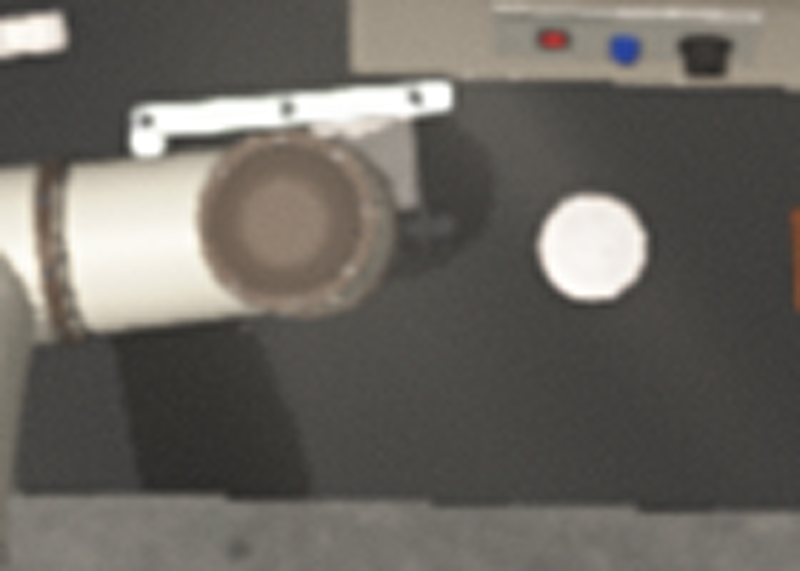

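Run:
```python
from fit import *
t=optics.get_image('top')
A=np.array((616.6,35.));th=.117
def rel(p): d=np.array(p[:2])-A;c,si=np.cos(th),np.sin(th);return np.round([c*d[0]+si*d[1],-si*d[0]+c*d[1]],1)
for uv in [(140+352/5.714,190+72/5.714),(140+450/5.714,190+78/5.714),(140+800/5.714,190+92/5.714)]:
    for z in (0,): p=at_z(t,uv,z);print(z,p,rel(p))
a=cv2.imread('pics/side0.png');cv2.imwrite('pics/side0d.png',cv2.resize(a[90:290,150:330],(720,600),interpolation=cv2.INTER_CUBIC)[:,:720])
```

```text
0 [654.71281321 -76.75951152   0.        ] [  24.8 -115.4]
0 [ 652.88276647 -135.13115305    0.        ] [  16.2 -173.2]
0 [ 650.77429194 -344.1710185     0.        ] [ -10.3 -380.6]
```

View pics/side0d.png

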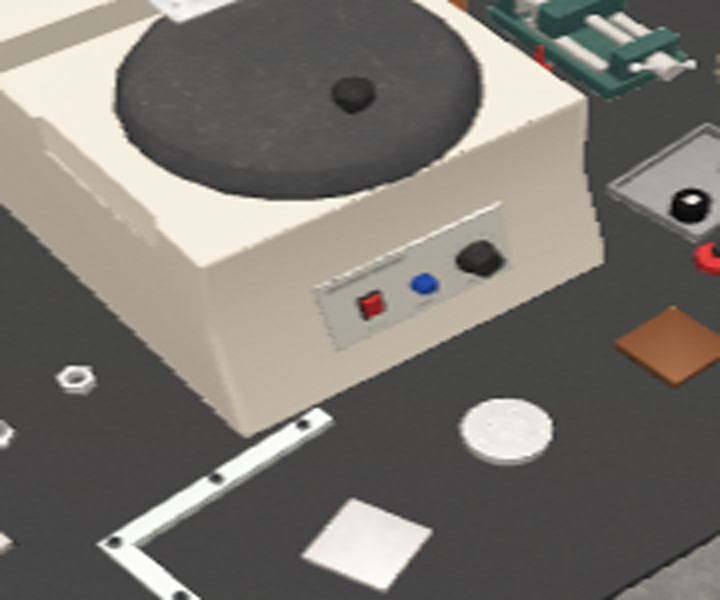

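View pics/w11.png

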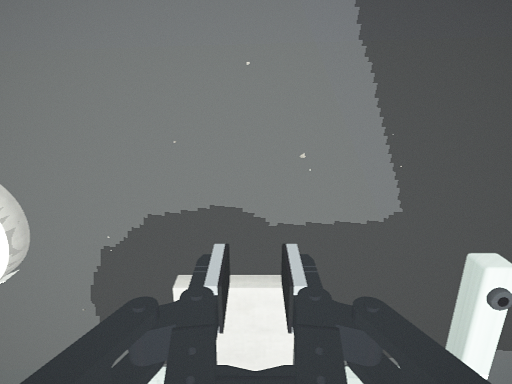

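Run:
```python
from fit import *
A=np.array((616.6,35.));th=.117
def rel(p): d=np.array(p[:2])-A;c,si=np.cos(th),np.sin(th);return np.round([c*d[0]+si*d[1],-si*d[0]+c*d[1]],1)
w=optics.get_image('wrist');t=optics.get_image('top')
for uv in [(176,275),(285,275)]:print(rel(at_z(w,uv,12)))
for uv in [(140+415/5.714,190+125/5.714),(140+418/5.714,190+200/5.714)]:print(rel(at_z(t,uv,12)))
```

```text
[ -67.3 -143.5]
[-67.1 -91.9]
[ -10.8 -150.8]
[ -55. -149.]
```

Call:
move_arm --pt "-0.4 -14 -1.6 0 0 0 0" --pt "-0.7 -14 -1.6 40 0 0 0" --pt "-1 14 -25 60 0 0 0" --pt "-1 42 -50 60 0 0 0" --pt "-1 42.5 -66.5 60 0 0 0"

```text
clock: 14.92
position: [613.0, -147.1, 41.4]
ee_rot: [-0.059, 0.998, -0.001, 0.007]
contact_force: [0.9, -0.3, -0.4]
gripper_width: 0.1
```

Call:
move_arm --pt "-1 0 0 -20 0 0 0" --pt "-1 0 0 -40 0 0 0" --pt "-1 0 0 -53 0 0 0" --pt "-1 0 0 -59 0 0 0" --pt "-1 0 0 -59 0 0 0"

```text
clock: 15.33
position: [604.6, -145.5, -22.4]
ee_rot: [-0.058, 0.998, -0.0, -0.0]
contact_force: [0.1, 0.6, 0.8]
gripper_width: -0.1
```

```bash
python3 look.py 12
```

```text
[ 604.55165686 -145.47493985  -22.39287943] [0.10295344 0.63635409 0.78014621] 15.3333
tcp rel [ -33.  -177.8]
```

View pics/w12.png

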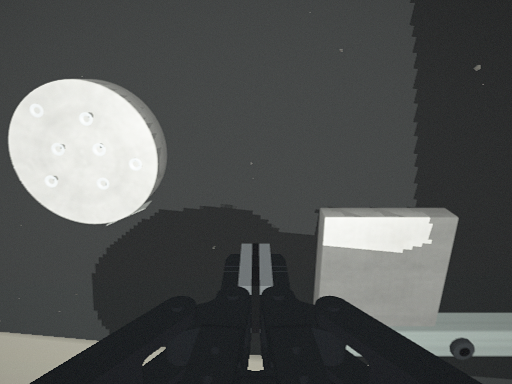

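View pics/t12.png

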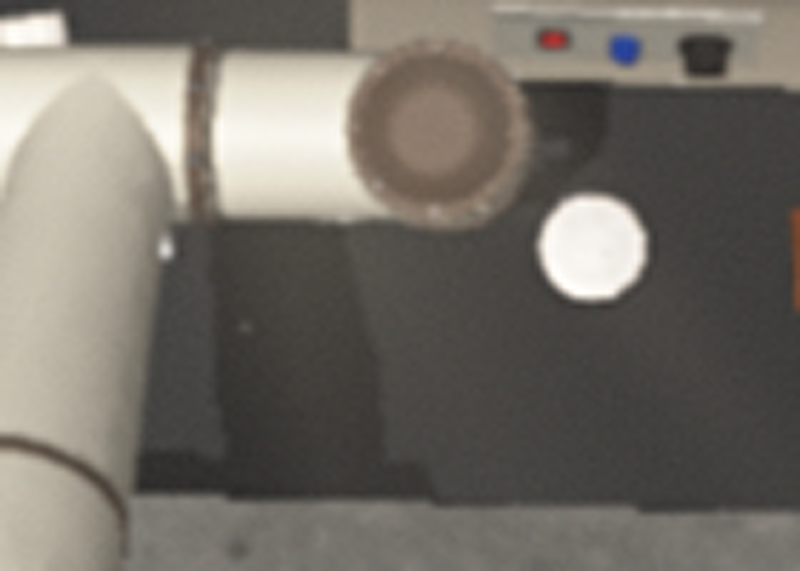

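Call:
move_arm --pt "-1 2 10 0 0 0 0" --pt "-1 1 20 0 0 0 0" --pt "-1 0 27 0 0 0 0" --pt "-1 -0.8 34 0 0 0 0" --pt "-1 -1.6 41 0 0 0 0"

```text
clock: 15.85
position: [603.4, -103.9, -20.0]
ee_rot: [-0.058, 0.998, -0.0, 0.001]
contact_force: [1.0, -3.4, 1.7]
gripper_width: -0.1
```

Call:
move_arm --pt "-1 -0.9 8 0 0 0 0" --pt "-1 -1.9 16 0 0 0 0" --pt "-1 -2.8 24 0 0 0 0" --pt "-1 -3.7 32 0 0 0 0" --pt "-1 -4.7 40 0 0 0 0"

```text
clock: 16.27
position: [598.0, -63.9, -20.8]
ee_rot: [-0.058, 0.998, -0.0, 0.0]
contact_force: [0.9, -4.6, 4.6]
gripper_width: -0.1
```

```bash
python3 look.py 13
```

```text
[598.03888288 -63.91133386 -20.78723898] [ 0.92054819 -4.59304652  4.62819586] 16.2667
tcp rel [-30.  -96.1]
```

View pics/w13.png

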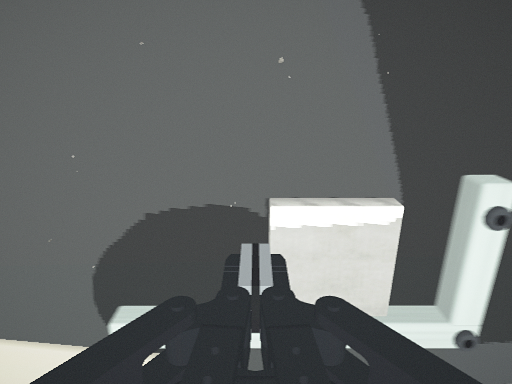

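Call:
move_arm --pt "-1 -0.8 7 0 0 0 0" --pt "-1 -1.6 13 0 0 0 0" --pt "-1 -2.1 18 0 0 0 0" --pt "-1 -2.6 22 0 0 0 0" --pt "-1 -2.9 25 0 0 0 0"

```text
clock: 16.78
position: [595.1, -39.3, -20.9]
ee_rot: [-0.058, 0.998, -0.0, 0.0]
contact_force: [0.8, -4.6, 4.9]
gripper_width: -0.2
```

Call:
move_arm --pt "-1 -0.1 1.5 0 0 0 0" --pt "-1 -0.3 3 0 0 0 0" --pt "-1 -0.5 4.5 0 0 0 0" --pt "-1 -0.5 4.5 0 0 0 0"

```text
clock: 17.12
position: [594.7, -35.3, -20.9]
ee_rot: [-0.058, 0.998, -0.0, 0.0]
contact_force: [0.5, -5.8, 4.6]
gripper_width: 0.2
```

Call:
move_arm --pt "-1 -0.1 1 0 0 0 0" --pt "-1 -0.2 2 0 0 0 0" --pt "-1 -0.2 2 0 0 0 0"

```text
clock: 17.37
position: [594.6, -35.2, -20.9]
ee_rot: [-0.058, 0.998, -0.001, -0.0]
contact_force: [2.2, -13.2, 4.4]
gripper_width: -0.3
```

```bash
python3 look.py 14
```

```text
[594.63601831 -35.17263003 -20.86473604] [  2.18428702 -13.15389687   4.43529634] 17.3667
tcp rel [-30.  -67.1]
```

View pics/w14.png

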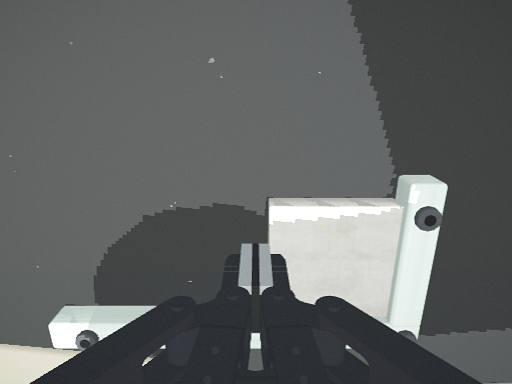

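The plate is seated: 13 N against the short leg at y = -67.1, as expected. I'm backing off, lifting and checking it.

Call:
move_arm --pt "-1 1.8 -15 0 0 0 0" --pt "-1 1.8 -18 35 0 0 0" --pt "-0.6 -15 -45 70 0 0 0.12" --pt "-0.2 -30 -80 80 0 0 0.24" --pt "-0.2 -40 -100 80 0 0 0.36"

```text
clock: 17.88
position: [554.8, -133.5, 61.4]
ee_rot: [-0.239, 0.971, -0.0, 0.002]
contact_force: [0.4, -0.4, -0.2]
gripper_width: 33.6
```

```bash
python3 look.py 15
python3 - <<'E'
from fit import *
A=np.array((616.6,35.));th=.117
def rel(p): d=np.array(p[:2])-A;c,si=np.cos(th),np.sin(th);return np.round([c*d[0]+si*d[1],-si*d[0]+c*d[1]],1)
for n in ('wrist','side','top'):
    im=optics.get_image(n)
    for o,g in (('test_plate',(590.3,1.7,.117)),('round_block',(557,-220,0))):
        r=sil(o,im,g)
        if r:
            p,c=fit(o,[(im,r['region'].astype(float))],g);print(n,o,p,rel(p),c)
E
```

```text
[ 554.75537472 -133.46200645   61.41417361] [ 0.40254614 -0.38974762 -0.16039868] 17.8833
tcp rel [ -81.1 -160.1]
wrist test_plate [5.88519710e+02 1.15459248e+00 1.16342578e-01] [-31.8 -30.3] 0.5952784299124703
wrist round_block [ 557.47241908 -219.8199804 ] [ -88.5 -246.2] 0.03282970700927468
side test_plate [5.88373046e+02 1.62293749e+00 9.15271511e-02] [-31.9 -29.9] 0.771593667995105
top round_block [ 555.78432047 -219.48433083] [ -90.1 -245.6] 0.06643890492963056
```

View pics/w15.png

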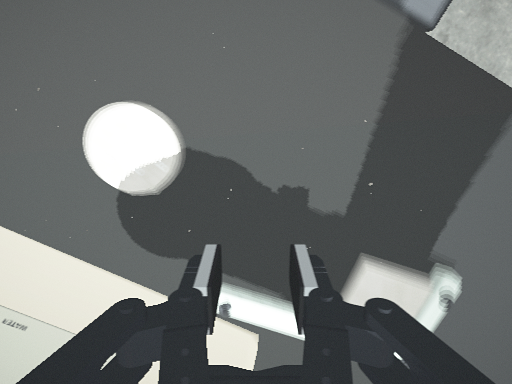

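View pics/t15.png

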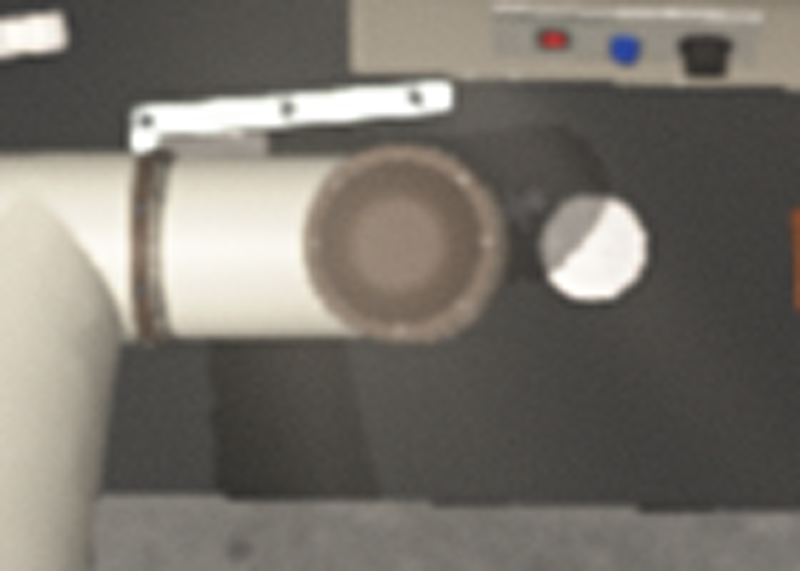

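Call:
move_arm --pt "-0.2 -5 -35 0 0 0 0.12" --pt "-0.2 -8 -70 0 0 0 0.24" --pt "-0.2 -11 -105 0 0 0 0.36" --pt "-0.2 -11 -135 0 0 0 0.48" --pt "-0.2 -11 -141 0 0 0 0.6"

```text
clock: 18.85
position: [543.2, -277.5, 58.6]
ee_rot: [-0.513, 0.858, -0.0, -0.0]
contact_force: [1.4, 1.2, 0.3]
gripper_width: 34.2
```

Call:
move_arm --pt "-0.2 0 0 0 0 0 0.12" --pt "-0.2 0 0 -20 0 0 0.25" --pt "-0.2 0 0 -50 0 0 0.25" --pt "-0.2 0 0 -70 0 0 0.25" --pt "-0.2 0 0 -70 0 0 0.25"

```text
clock: 19.27
position: [539.9, -272.7, -15.8]
ee_rot: [-0.615, 0.789, 0.004, -0.003]
contact_force: [-0.5, -0.5, -0.6]
gripper_width: 34.1
```

```bash
python3 look.py 16; python3 -c "
from h import *;import math
q=readout.read_state()['ee_rot'];print(math.degrees(2*math.atan2(q[1],q[0])))"
```

```text
[ 539.85368785 -272.67566969  -15.77802231] [-0.45468336 -0.45958704 -0.57847835] 19.2667
tcp rel [-112.1 -296.6]
256.00612800243886
```

View pics/w16.png

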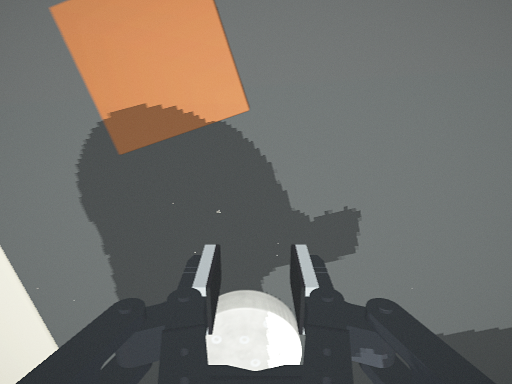

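View pics/t16.png

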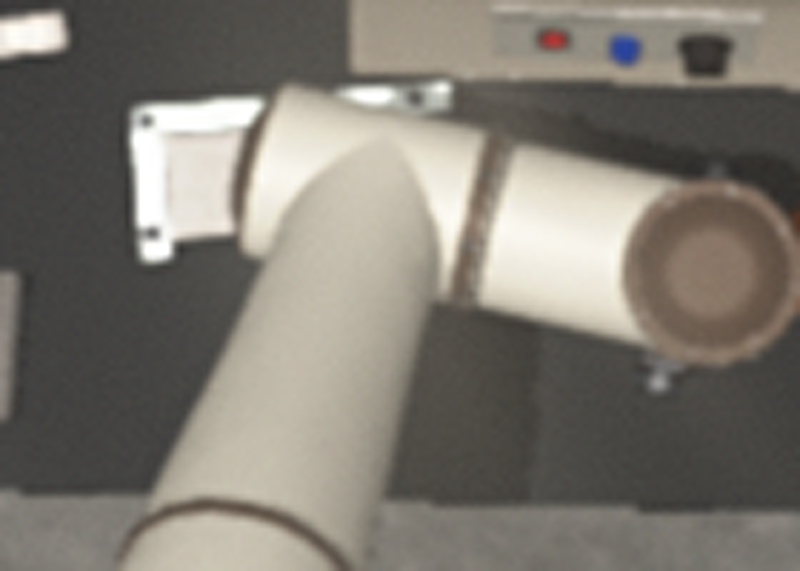

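Call:
move_arm --pt "-0.2 0 0 -7 0 0 0" --pt "-0.2 2 7 -7 0 0 0" --pt "-0.2 4 14.5 -7 0 0 0" --pt "-0.2 6.4 23 -7 0 0 0" --pt "-0.2 8.6 31 -7 0 0 0"

```text
clock: 19.78
position: [552.6, -242.4, -17.2]
ee_rot: [-0.616, 0.788, -0.001, 0.0]
contact_force: [-0.3, -3.2, 1.2]
gripper_width: 34.0
```

```bash
python3 look.py 17
```

```text
[ 552.55447974 -242.35656821  -17.21731732] [-0.27783085 -3.15791293  1.2486257 ] 19.7833
tcp rel [ -96. -268.]
```

View pics/w17.png

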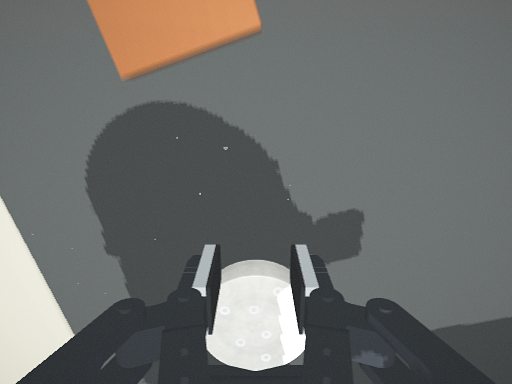

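Call:
move_arm --pt "-0.2 2 8 -4 0 0 0" --pt "-0.2 4 16 -4 0 0 0" --pt "-0.2 6 24 -4 0 0 0" --pt "-0.2 8 32 -4 0 0 0" --pt "-0.2 10 40 -4 0 0 0"

```text
clock: 20.3
position: [562.4, -202.9, -21.5]
ee_rot: [-0.615, 0.788, -0.001, 0.0]
contact_force: [-0.5, -5.7, 4.9]
gripper_width: 34.3
```

Call:
move_arm --pt "-0.2 2 8 0 0 0 0" --pt "-0.2 4 16 0 0 0 0" --pt "-0.2 6 24 0 0 0 0" --pt "-0.2 8 32 0 0 0 0" --pt "-0.2 10 40 0 0 0 0"

```text
clock: 20.72
position: [572.2, -162.6, -21.5]
ee_rot: [-0.616, 0.788, -0.0, -0.0]
contact_force: [-0.7, -5.6, 5.7]
gripper_width: 34.1
```

```bash
python3 look.py 18
```

```text
[ 572.24984609 -162.61588537  -21.51702533] [-0.73229421 -5.55966435  5.69905551] 20.7167
tcp rel [ -67.1 -191.1]
```

View pics/w18.png

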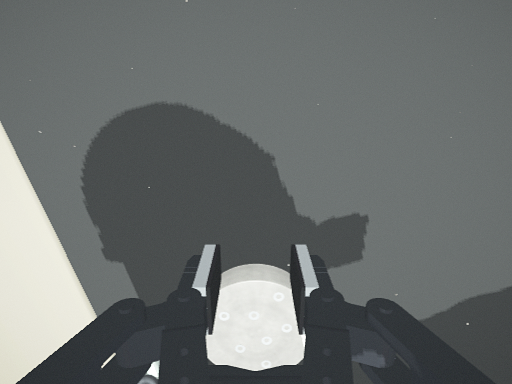

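View pics/t18.png

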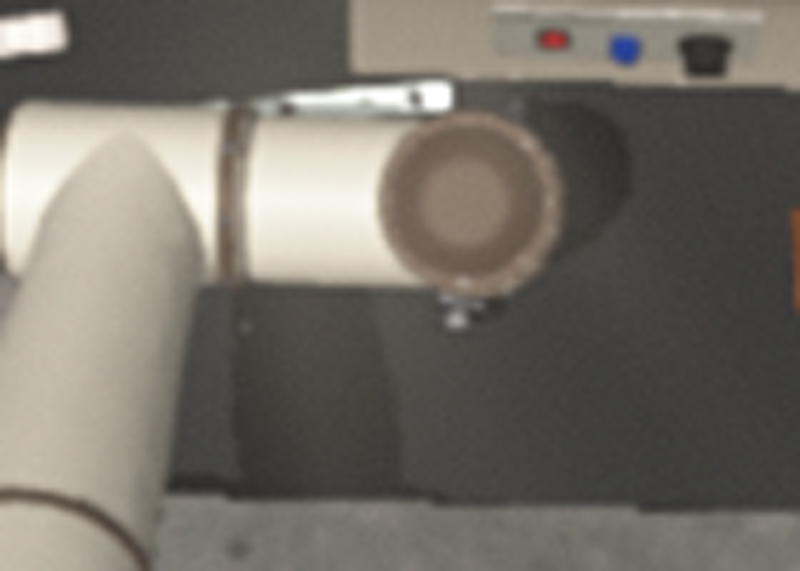

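Call:
move_arm --pt "-0.2 2 9 0 0 0 0" --pt "-0.2 4.2 18 0 0 0 0" --pt "-0.2 6.3 27 0 0 0 0" --pt "-0.2 8.4 36 0 0 0 0" --pt "-0.2 10.3 44 0 0 0 0"

```text
clock: 21.23
position: [582.1, -118.0, -22.3]
ee_rot: [-0.615, 0.788, 0.0, -0.0]
contact_force: [-0.7, -3.6, 1.7]
gripper_width: 34.2
```

Call:
move_arm --pt "-0.2 1.2 5 0 0 0 0" --pt "-0.2 2.3 10 0 0 0 0" --pt "-0.2 3.5 15 0 0 0 0" --pt "-0.2 4.4 19 0 0 0 0" --pt "-0.2 4.4 19 0 0 0 0"

```text
clock: 21.65
position: [586.7, -99.0, -22.3]
ee_rot: [-0.616, 0.788, 0.0, 0.0]
contact_force: [-1.5, 0.2, -0.0]
gripper_width: 33.9
```

```bash
python3 look.py 19
```

```text
[586.74652063 -99.0242893  -22.26864356] [-1.51348094  0.23477359 -0.02428116] 21.65
tcp rel [ -45.3 -129.6]
```

View pics/w19.png

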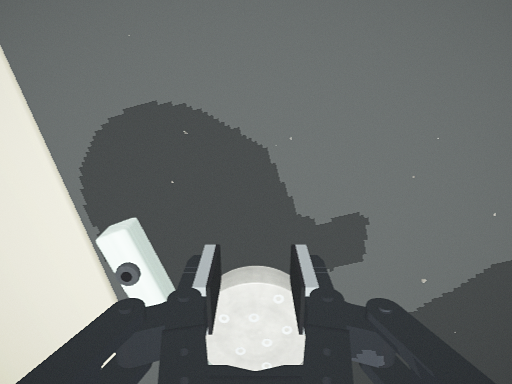

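View pics/t19.png

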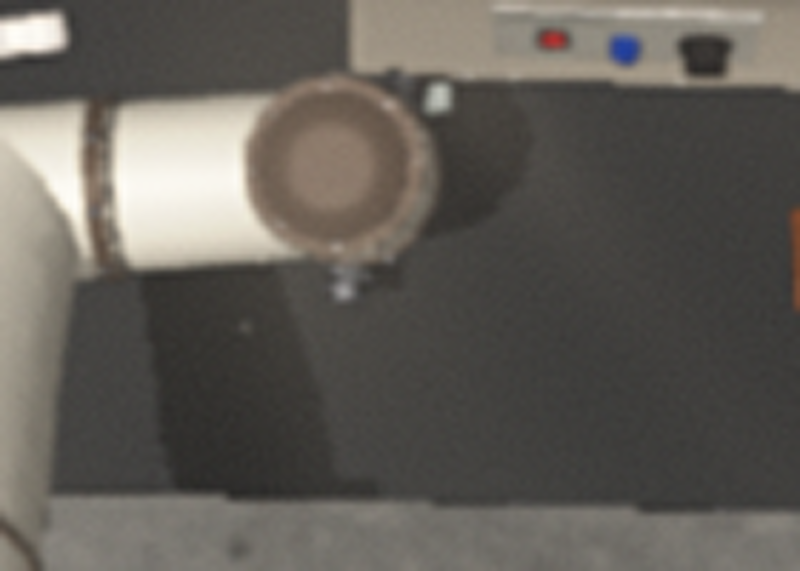

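Call:
move_arm --pt "-0.2 0.4 1.5 0 0 0 0" --pt "-0.2 0.7 3 0 0 0 0" --pt "-0.2 1 4.5 0 0 0 0" --pt "-0.2 1 4.5 0 0 0 0"

```text
clock: 22.08
position: [587.4, -95.5, -22.3]
ee_rot: [-0.615, 0.788, 0.0, -0.0]
contact_force: [-0.7, -1.5, -0.1]
gripper_width: 34.2
```

Call:
move_arm --pt "-0.2 0.3 1 0 0 0 0" --pt "-0.2 0.5 2 0 0 0 0" --pt "-0.2 0.7 3 0 0 0 0" --pt "-0.2 0.7 3 0 0 0 0"

```text
clock: 22.42
position: [588.1, -92.8, -22.2]
ee_rot: [-0.615, 0.788, 0.0, -0.0]
contact_force: [-0.4, -3.7, -0.2]
gripper_width: 34.1
```

Call:
move_arm --pt "-0.2 0.4 1 0 0 0 0" --pt "-0.2 0.8 2 0 0 0 0" --pt "-0.2 0.8 2 0 0 0 0"

```text
clock: 22.67
position: [588.4, -92.3, -22.2]
ee_rot: [-0.615, 0.788, -0.0, -0.001]
contact_force: [-0.2, -10.8, -0.9]
gripper_width: 34.5
```

Call:
move_arm --pt "-0.2 0.8 1 0 0 0 0" --pt "-0.2 1.5 2 0 0 0 0" --pt "-0.2 1.5 2 0 0 0 0"

```text
clock: 22.92
position: [588.6, -92.0, -22.2]
ee_rot: [-0.615, 0.788, 0.0, -0.003]
contact_force: [-1.7, -16.7, 0.3]
gripper_width: 34.2
```

```bash
python3 look.py 20
```

```text
[588.58375679 -92.00076005 -22.23699774] [ -1.73059657 -16.68813609   0.27974179] 22.9167
tcp rel [ -42.6 -122.9]
```

View pics/w20.png

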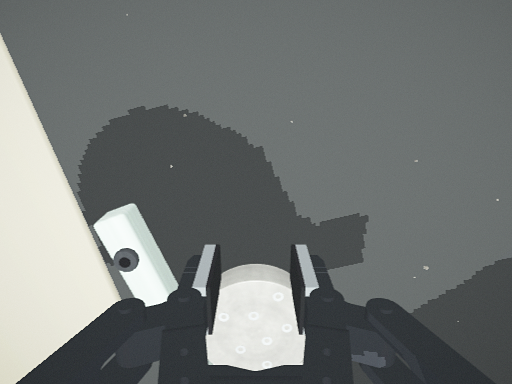

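Call:
move_arm --pt "-0.2 1 0 0 0 0 0" --pt "-0.2 2 0 0 0 0 0" --pt "-0.2 3 0 0 0 0 0" --pt "-0.2 3 0 0 0 0 0"

```text
clock: 23.35
position: [589.2, -92.1, -22.5]
ee_rot: [-0.615, 0.788, 0.002, -0.005]
contact_force: [-6.5, -14.5, 2.5]
gripper_width: 34.2
```

Call:
move_arm --pt "-0.2 1 0 0 0 0 0" --pt "-0.2 2 0 0 0 0 0" --pt "-0.2 2 0 0 0 0 0"

```text
clock: 23.6
position: [589.6, -92.2, -22.7]
ee_rot: [-0.615, 0.788, 0.003, -0.006]
contact_force: [-7.8, -14.8, 4.5]
gripper_width: 34.0
```

Call:
move_arm --pt "-0.2 -5 -6 0 0 0 0" --pt "-0.2 -8 -16 0 0 0 0" --pt "-0.2 -12 -30 0 0 0 0" --pt "-0.2 -12 -30 30 0 0 0" --pt "-0.2 -30 -50 65 0 0 0"

```text
clock: 24.02
position: [568.1, -136.7, 39.9]
ee_rot: [-0.616, 0.787, 0.0, -0.0]
contact_force: [0.4, -1.2, 2.3]
gripper_width: 34.4
```

Call:
move_arm --pt "-0.2 -20 0 30 0 0 -0.12" --pt "-0.2 -40 10 60 0 0 -0.24" --pt "-0.2 -60 20 80 0 0 -0.36" --pt "-0.2 -60 20 80 0 0 -0.36"

```text
clock: 24.35
position: [506.8, -117.0, 126.1]
ee_rot: [-0.463, 0.886, -0.002, 0.004]
contact_force: [-0.7, -0.4, 0.1]
gripper_width: 34.3
```

```bash
python3 look.py 21
```

```text
[ 506.81410846 -116.99162421  126.0721708 ] [-0.69400795 -0.42042182  0.14475549] 24.35
tcp rel [-126.8 -138.1]
```

View pics/w21.png

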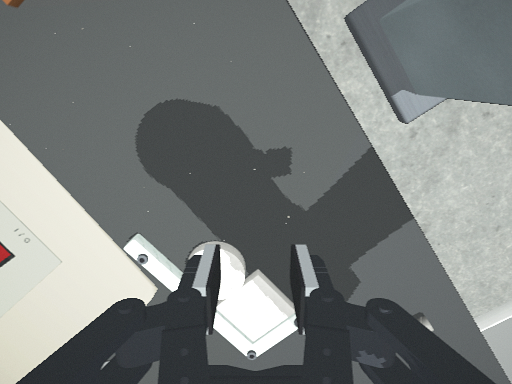

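View pics/t21.png

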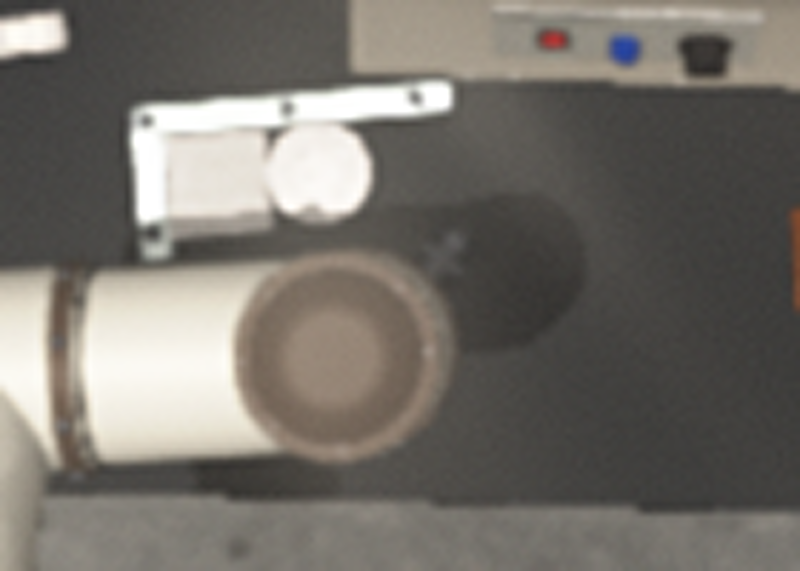

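Call:
move_arm --pt "-0.2 0 0 35 0 0 -0.12" --pt "-0.2 10 10 70 0 0 -0.24" --pt "-0.2 35 30 80 0 0 -0.36" --pt "-0.2 60 50 80 0 0 -0.48" --pt "-0.2 85 65 80 0 0 -0.6"

```text
clock: 24.87
position: [593.8, -51.4, 200.8]
ee_rot: [-0.18, 0.984, 0.0, 0.001]
contact_force: [-0.3, -0.1, -0.5]
gripper_width: 34.1
```

Call:
move_arm --pt "-0.2 5 0 0 0 0 -0.12" --pt "-0.2 10 5 0 0 0 -0.24" --pt "-0.2 10 5 0 0 0 -0.24" --pt "-0.2 10 5 0 0 0 -0.24"

```text
clock: 25.2
position: [601.9, -47.5, 198.9]
ee_rot: [-0.065, 0.998, 0.0, -0.001]
contact_force: [-0.9, -0.1, 0.0]
gripper_width: 34.2
```

```bash
python3 look.py 22
python3 - <<'E'
from fit import *
im=optics.get_image('wrist');f=cv2.resize(im['frame'][60:290,150:440],(800,634),interpolation=cv2.INTER_CUBIC)[:600];cv2.imwrite('pics/w22c.png',f)
P={}
for o,g in (('angle_stop',(616,35,.117)),('test_plate',(590.3,1.7,.117)),('round_block',(597,-58,0))):
    r=sil(o,im,g)
    if r:
        P[o],c=fit(o,[(im,r['region'].astype(float))],g);print(o,P[o],c)
E
```

```text
[601.89914557 -47.46626046 198.92964025] [-0.87560043 -0.13511645  0.00126663] 25.2
tcp rel [-24.2 -80.2]
angle_stop [6.16834455e+02 3.54446851e+01 1.14687544e-01] 0.12918663969286015
test_plate [5.88638132e+02 2.18712041e+00 1.27390495e-01] 0.040771552391270616
round_block [596.85101554 -57.50168265] 0.026046088978183057
```

View pics/w22c.png

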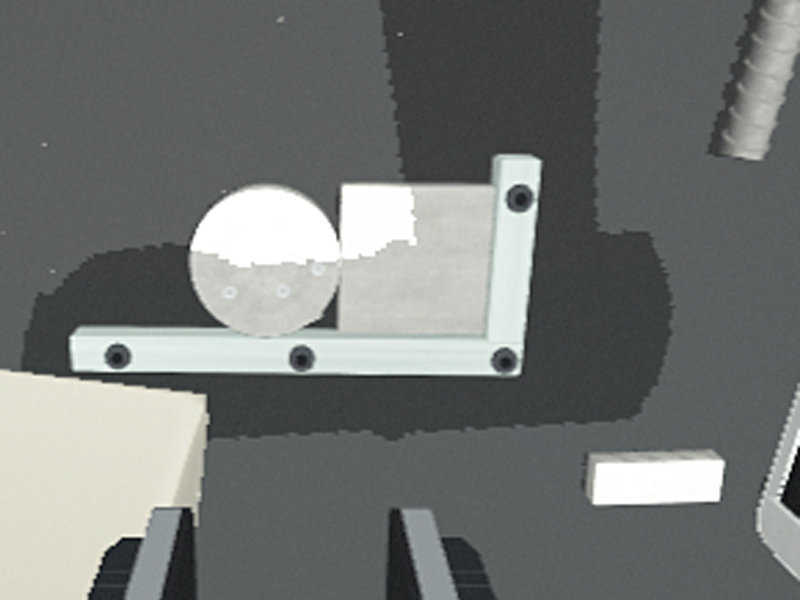

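The view shows the plate in the corner and the disc touching the plate at about (340,260) and the long leg at about (262,335) in the crop. The silhouette fit leaves about 1.5 mm of doubt in x, so I'll nudge the plate and then the disc squarely against the long leg.

Call:
move_arm --pt "-0.4 -35 20 0 0 0 -0.014" --pt "-0.4 -71 42 0 0 0 -0.014" --pt "-0.4 -71 42 -38 0 0 -0.014" --pt "-0.4 -71 42 -76 0 0 -0.014" --pt "-0.4 -71 42 -114 0 0 -0.014"

```text
clock: 25.92
position: [530.9, -4.8, 87.7]
ee_rot: [-0.057, 0.998, 0.001, 0.003]
contact_force: [1.2, 0.7, -0.5]
gripper_width: 25.6
```

Call:
move_arm --pt "-0.4 0 0 -38 0 0 0" --pt "-0.4 0 0 -70 0 0 0" --pt "-0.4 0 0 -90 0 0 0" --pt "-0.4 0 0 -102 0 0 0" --pt "-0.4 0 0 -106 0 0 0"

```text
clock: 26.33
position: [529.1, -5.9, -21.1]
ee_rot: [-0.056, 0.998, -0.0, -0.002]
contact_force: [0.6, -0.7, 0.5]
gripper_width: 25.9
```

```bash
python3 look.py 23
```

```text
[529.08508908  -5.91948098 -21.11940733] [ 0.5763883  -0.65197699  0.49471894] 26.3333
tcp rel [-91.7 -30.4]
```

View pics/w23.png

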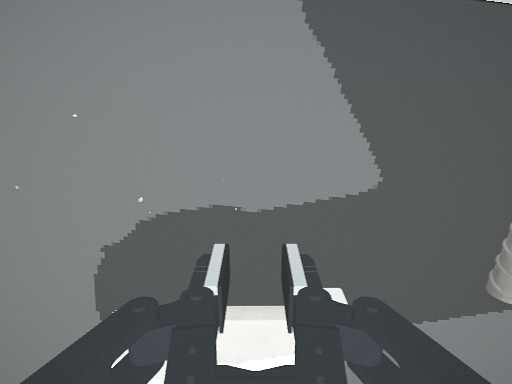

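Call:
move_arm --pt "-0.4 8 0.9 0 0 0 0" --pt "-0.4 14 1.6 0 0 0 0" --pt "-0.4 17 2 0 0 0 0" --pt "-0.4 18 2.1 0 0 0 0" --pt "-0.4 18 2.1 0 0 0 0"

```text
clock: 26.85
position: [549.1, -3.2, -18.6]
ee_rot: [-0.056, 0.998, 0.0, 0.0]
contact_force: [-1.7, -0.0, 0.5]
gripper_width: 25.6
```

Call:
move_arm --pt "-0.4 1 0.1 0 0 0 0" --pt "-0.4 2 0.2 0 0 0 0" --pt "-0.4 2 0.2 0 0 0 0"

```text
clock: 27.1
position: [549.1, -3.4, -19.2]
ee_rot: [-0.056, 0.998, -0.0, -0.001]
contact_force: [-5.7, 0.5, 3.5]
gripper_width: 25.8
```

Call:
move_arm --pt "-0.4 1 0.1 0 0 0 0" --pt "-0.4 2 0.2 0 0 0 0" --pt "-0.4 2 0.2 0 0 0 0"

```text
clock: 27.35
position: [550.1, -3.4, -19.4]
ee_rot: [-0.056, 0.998, -0.0, -0.003]
contact_force: [-7.2, 0.6, 3.7]
gripper_width: 25.5
```

Call:
move_arm --pt "-0.4 1 0.1 0 0 0 0" --pt "-0.4 2 0.2 0 0 0 0" --pt "-0.4 2 0.2 0 0 0 0"

```text
clock: 27.6
position: [550.1, -3.6, -19.7]
ee_rot: [-0.055, 0.998, -0.001, -0.005]
contact_force: [-9.9, 1.6, 7.8]
gripper_width: 25.5
```

Call:
move_arm --pt "-0.4 -12 -1.4 0 0 0 0" --pt "-0.4 -24 -2.8 0 0 0 0" --pt "-0.4 -20 -25 0 0 0 0" --pt "-0.4 -14 -50 0 0 0 0" --pt "-0.4 -12 -61 0 0 0 0"

```text
clock: 28.02
position: [544.6, -65.1, -18.7]
ee_rot: [-0.056, 0.998, -0.0, 0.002]
contact_force: [-0.2, 0.2, -0.3]
gripper_width: 25.5
```

```bash
python3 look.py 24
```

```text
[544.62915619 -65.05564437 -18.67824558] [-0.16205485  0.19646053 -0.34662272] 28.0167
tcp rel [-83.2 -91. ]
```

View pics/w24.png

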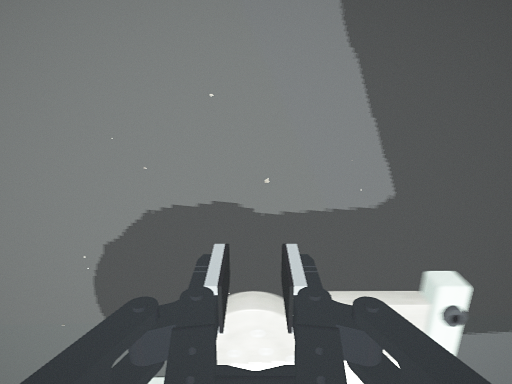

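Call:
move_arm --pt "-0.4 6 1.2 -2 0 0 0" --pt "-0.4 10 2.2 -2 0 0 0" --pt "-0.4 13 2.7 -2 0 0 0" --pt "-0.4 14 2.9 -2 0 0 0" --pt "-0.4 14 2.9 -2 0 0 0"

```text
clock: 28.53
position: [557.2, -60.0, -21.1]
ee_rot: [-0.056, 0.998, 0.0, 0.0]
contact_force: [-0.7, 0.3, -0.4]
gripper_width: 25.4
```

Call:
move_arm --pt "-0.4 1 0.3 0 0 0 0" --pt "-0.4 2 0.6 0 0 0 0" --pt "-0.4 2 0.6 0 0 0 0"

```text
clock: 28.78
position: [558.4, -60.0, -21.1]
ee_rot: [-0.056, 0.998, 0.0, -0.0]
contact_force: [0.2, -0.1, -0.2]
gripper_width: 25.9
```

Call:
move_arm --pt "-0.4 1 0.5 0 0 0 0" --pt "-0.4 2 1 0 0 0 0" --pt "-0.4 2 1 0 0 0 0"

```text
clock: 29.03
position: [558.7, -59.8, -21.3]
ee_rot: [-0.056, 0.998, -0.0, -0.002]
contact_force: [-4.2, -1.5, 3.3]
gripper_width: 25.7
```

Call:
move_arm --pt "-0.4 1 0.3 0 0 0 0" --pt "-0.4 2 0.6 0 0 0 0" --pt "-0.4 2 0.6 0 0 0 0"

```text
clock: 29.28
position: [559.0, -59.7, -21.4]
ee_rot: [-0.055, 0.998, -0.0, -0.004]
contact_force: [-8.5, -3.9, 5.9]
gripper_width: 25.5
```

Call:
move_arm --pt "-0.4 1 0.5 0 0 0 0" --pt "-0.4 2 1 0 0 0 0" --pt "-0.4 2 1 0 0 0 0"

```text
clock: 29.53
position: [559.0, -59.6, -21.5]
ee_rot: [-0.055, 0.998, -0.001, -0.006]
contact_force: [-9.3, -5.3, 7.6]
gripper_width: 25.4
```

Call:
move_arm --pt "-0.4 -12 -3 0 0 0 0" --pt "-0.4 -30 -5 0 0 0 0" --pt "-0.4 -40 -5 20 0 0 0" --pt "-0.4 -40 -5 60 0 0 0" --pt "-0.4 -40 -5 100 0 0 0"

```text
clock: 29.95
position: [524.0, -62.6, 79.2]
ee_rot: [-0.056, 0.998, -0.0, -0.001]
contact_force: [2.2, -0.3, 0.7]
gripper_width: 25.7
```

Call:
move_arm --pt "-0.4 0 0 40 0 0 0" --pt "-0.4 5 5 80 0 0 0" --pt "-0.4 40 10 115 0 0 0" --pt "-0.4 75 13 115 0 0 0" --pt "-0.4 80 13 115 0 0 0"

```text
clock: 30.37
position: [612.4, -48.5, 197.7]
ee_rot: [-0.057, 0.998, -0.0, 0.007]
contact_force: [0.8, 0.0, -0.5]
gripper_width: 25.6
```

Call:
move_arm --pt "-0.4 0 0 0 0 0 0" --pt "-0.4 0 0 0 0 0 0" --pt "-0.4 0 0 0 0 0 0"

```text
clock: 30.62
position: [603.7, -49.6, 193.2]
ee_rot: [-0.056, 0.998, 0.0, -0.001]
contact_force: [-0.0, 0.2, -0.2]
gripper_width: 25.5
```

```bash
python3 look.py 25
python3 - <<'E'
from fit import *
im=optics.get_image('wrist');cv2.imwrite('pics/w25c.png',cv2.resize(im['frame'][90:250,180:400],(800,582),interpolation=cv2.INTER_CUBIC))
for o,g in (('angle_stop',(616,35,.117)),('test_plate',(590.3,1.7,.117)),('round_block',(597,-58,0))):
    r=sil(o,im,g)
    if r:print(o,*fit(o,[(im,r['region'].astype(float))],g))
im=optics.get_image('top')
cv2.imwrite('pics/t25.png',im['frame'])
for o in ['bolt','nut','ribbed_bar','magnet','red_mount','marker','flat_sample']:
    for r in nets.tip_of(o,im)[:1]: print(o,round(r['conf'],2),np.round(r['uv'],1))
E
```

```text
[603.68991378 -49.63262819 193.17245611] [-0.04424538  0.16474625 -0.16880084] 30.6167
tcp rel [-22.7 -82.5]
angle_stop [6.15820018e+02 3.51901334e+01 1.21907586e-01] 0.15114421927574706
test_plate [5.89893033e+02 2.04277786e+00 1.15133502e-01] 0.030835469346200073
round_block [597.10887503 -57.19109825] 0.023776834166327587
bolt 0.39 [162.6 172.4]
nut 0.41 [184.  166.7]
ribbed_bar 0.56 [137.2 250.4]
magnet 0.49 [315. 221.]
red_mount 0.41 [322.8 237.6]
marker 0.57 [343.7 256.3]
flat_sample 0.7 [163.5 170. ]
```

View pics/w25c.png

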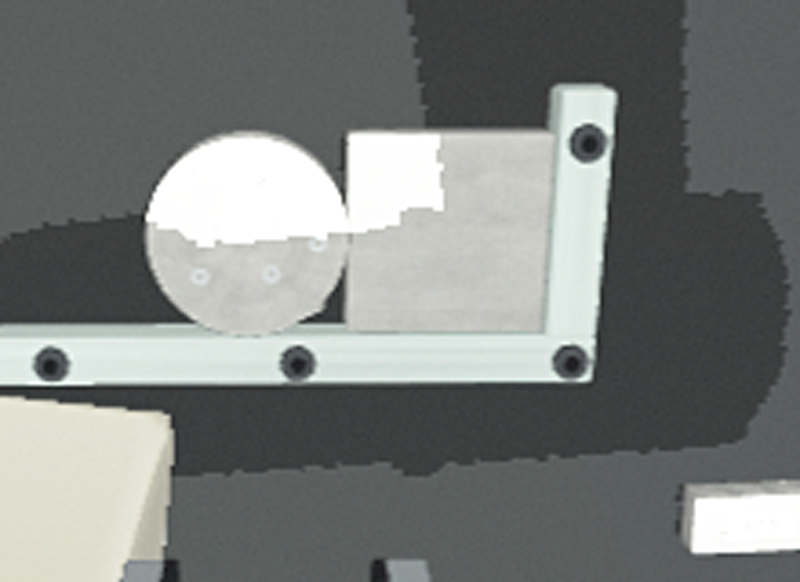

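View pics/t25.png

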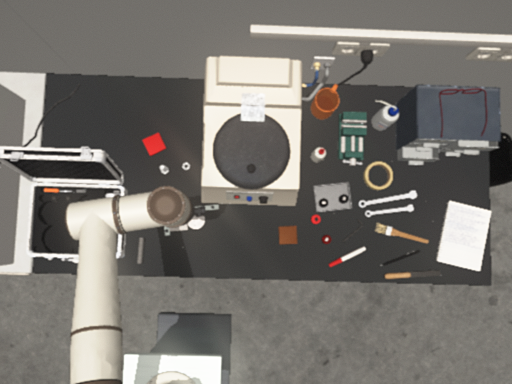

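```bash
python3 -c "
from bench import workorder;print(workorder.job_done())"
```

```text
the job is handed in; nothing more can be done
None
```

I slid the square plate into the inner corner of the angle, then pushed the round block up against the long leg and the plate. I used fingertip pushes only and handed the job in at about 31 s with the arm clear.

**Last checks:**

| Piece | Measured, angle frame (mm) | Target (mm) |
|---|---|---|
| Plate centre | (-30.4, -29.6), square to the angle within about 0.002 rad | (-30, -30) |
| Round block centre | (-30.1, -89.3) | (-30, -90) |

- **Contact:** the close wrist picture shows no gap between plate and legs, or between the block and the plate or leg. The closing pushes met about 10 N from the long leg on the plate. They met about 9 N and 5 N on the block, from the leg and the plate.
- **Bystanders:** in the last top view they all look unmoved except `flat_sample`, which was hidden behind the arm there. The network put it at the bolt, which I take as a false report. The wrist picture shows it lying in place.

**What disagreed or went wrong:**
- **Tip height:** the fingertips sit about 26 mm above the reported TCP. My first push therefore passed over the plate without touching it, and I found the true height by gently touching the bench.
- **Plate fit:** an earlier fit put the plate about 1.5 mm off the long leg, so I gave both pieces an extra squaring push.
- **Angle fit:** the last fit of the angle itself was poor because the fingers and pieces covered part of it. The positions above use the earlier angle pose, which agreed with the contact positions I felt.

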